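# Load the barrel tumbler and arm its guarded switch

### The job

Get the little barrel tumbler ready for tonight's run, which the wall timer will start: the filled barrel stands on its end on the bench and has to lie on its side on the two rollers, between the end plates. Once the barrel lies there, lift the sprung guard on the machine, flip the toggle under it over to the far side (away from you, the on position) and let the guard drop shut again. Do not drop the barrel, and do not shift the tools and other things lying about.

Things in the scene. Friction and masses are not known exactly. Their poses are not given: they have to be found in the camera images.
- barrel_mid (a point): Centre of the tumbling barrel: a plain closed cylinder, 60 mm in diameter, 130 mm long, black rubber with an aluminium lid at one end, 0.3 to 0.6 kg. z runs along the cylinder to the lid and points up while the barrel stands on its end. Lying on the bench it can roll. It must not be dropped from more than about 40 mm.
- tumbler: The tumbler, fixed: base plate 145 mm (x) by 285 mm (y), top 16 mm up. Origin under its middle, on the bench; z up; -x is the front, towards the robot; +y left. On the right (y -131 to 23 mm) two black rollers, 18 mm thick, run along y at x = -20 and 20 mm, axes 36 mm up. End plates, 84 mm wide (x), tops 55 mm up, stand at both ends of the rollers, 154 mm apart inside.
- bed (a point): Where the barrel's centre is when it lies on both rollers midway between the end plates, axis along y: 69.5 mm above the bench, at y = -54 mm of the tumbler. Axes as the tumbler's. The barrel then has 12 mm of room to each end plate; beside it the space is free for fingers down to the base plate.
- pod (a point): Point on the flat top of the grey pod on the tumbler's left, where the toggle stands: 56 mm above the bench, at x = -24, y = 83 mm of the tumbler; axes as the tumbler's. The pod's top runs from 20 mm before this point (its front face) to 92 mm behind it, and 52 mm to either side.
- toggle (a joint): Steel bat toggle 40 mm long, 12 mm thick near its end, pivoting 2 mm above point pod. 0 = off, leaning 0.36 rad to the front (-x); 0.72 = on, leaning 0.36 rad to the back (+x). It stays on either side and goes over by itself past the middle (0.36); about 2 N at the bat's end starts it.
- toggle_tip (a point): A point on the bat's axis 38 mm from its pivot (2 mm short of its end), moving with it; 94 mm above the bench when off.
- guard (a joint): Sprung guard hood over the toggle, sheet steel 76 mm wide (y), 71 mm inside, top 107 mm above the bench. 0 = shut, positive = open (rad), stop at 1.4. Its hinge runs along y, 5 mm above and 40 mm behind point pod. Roof and side walls; the front wall slopes down to 78 mm above the bench and ends in a level finger lip. The spring shuts it when let go: 2 N at the lip, 3 N at 1 rad.
- guard_lip (a point): Middle of the guard's finger lip, shut: 74 mm in front of the hinge and 16 mm higher. It is 76 mm wide (y), 15 mm deep (x), 2.5 mm thick and overhangs the pod's front face, with free space below. Closed fingers pointing forward and down (tilted about 30 degrees) can raise it from below; the hood then rests on the front of the fingers while the tips reach the bat.
- flat_pliers: Bystander: small pliers with dipped grips, 142 mm long, lying near the front of the bench. Origin under the middle, y along them.
- steel_flask: Bystander: grey steel drinking flask, 68 mm in diameter, 252 mm tall, standing at the right. Origin under its middle.
- doming_block: Bystander: steel doming block, a 42 mm cube, on the left in front. Origin under its middle.
- half_round_file: Bystander: file with a wooden handle, 215 mm long, on the right in front. Origin under its middle, y along it.

How it is judged:
By the outcome, as a careful person would: the job done as asked, in the order asked, and still so for the second after the job is handed in, with the robot touching nothing.
It also fails if it takes over 59 s, if anything falls off the work surface, if the arm or the gripper's body presses on something with over 40 N, if the wrist force passes 120 N, or if a joint passes its speed limit or range.

### The arm

A 7-joint arm with a two-finger parallel gripper is mounted at the origin on a cart in front of the work surface, level with it; the furniture and walls round the work are solid. World frame = base frame: x ahead of the robot, y to its left, z up, the work surface at z = 0. Lengths are in m, angles in rad, forces in N, time in s.
With the tool pointing down it reaches from about 0.35 to 0.9 m from the base axis. Payload 19.9 kg.
Tool frame: the origin (TCP) lies at the very end of the fingers, on their centre line; the grasp point (between the pads) lies 19 mm behind it; y points along the fingers, x is the direction in which the jaws open and shut, and the axes are right-handed (so a half turn about y gives the same grasp; the last joint's range is limited). The gripper opens to 94 mm and grips with 3 to 60 N. Pads are 16 mm wide; open, the fingers measure 119 mm over their backs; the gripper's body (75 mm by 177 mm) begins 78 mm behind the grasp point.
Start: joints at [1.113, 0.417, -0.01, 1.614, 0.005, 1.111, -0.053], TCP at [0.253, -0.571, 0.205] pointing down, gripper open.
Joint ranges: [-2.81, 2.81], [-0.39, 2.02], [-1.27, 1.25], [0.06, 2.57], [-1.19, 4.33], [0.19, 2], [-2.82, 2.82]. Speed limits (rad/s): [1.89, 1.89, 2.39, 2.39, 3.01, 3.01, 3.01].

### API

Orientations are given as a unit quaternion [w, x, y, z].
In Python, from rig import sensors, optics, robot gives the robot as it stands.
- The arm moves only by the tool arm_command, never from a script. Its argument "moves" is one flat list of numbers, 6 for each row, row after row: the shift along the tool's x, y, z in cm, then the turn, a rotation vector about the tool's x, y, z in rad. A call has exactly 5 rows; each row is the pose to reach, as a shift and turn from the pose commanded when the call began, along the tool's axes at that moment; what a row does not reach only later rows make up. A row lasts 1/8 s, in which the tool goes at most 62.5 mm and 10.7 degrees, less where a joint would pass 70% of its speed; a pose out of reach is approached as far as the arm can. A call with a gripper value outside its range is refused whole. "jaw" is the opening, from 0 (shut) to 1 (fully open), set as the call begins (left out, the last holds). The fingers move at their own pace and stop on an object; the grip force is fixed at half the most. Time passes only in rows, so rows that repeat a pose let the fingers close, or fill a call up. It gives the time, the measured TCP pose, the force and the opening at its end, in the units of the state.
- sensors.observe(): the state, without advancing time (a new reading comes with each control period).
- optics.capture(name): name is "scene" or "top" or "wrist"; returns the picture (420x560x3 uint8, red, green, blue); there is no depth.
- optics.get_calibration(name): a dict with "camera_matrix" (3x3 intrinsics, pixels), "k1" (the pictures are not rectified: a ray, as slopes to the right and down, at radius r is drawn at 1 + k1 r^2 times it, then the intrinsics apply), "xyz" and "orientation" of the camera in the world; the wrist camera has in their place "hand_eye" (4x4, takes a point from camera to tool coordinates, whose origin is the TCP and whose axes are the tool frame's). Camera axes: x right, y up, looking along -z (the intrinsics and any distortion apply to the point x, -y, -z); pixel columns grow to the right and rows downward; lengths in m; the calibration is good to about 2 mm. A picture is of the moment at which its call begins: read the wrist's pose just before it. get_calibration takes no time and is no camera call.
- robot.sign_off(): hands the job in, once; it reports no verdict.
The state is a dict: "clock": time; "qpos": joint angles; "joint_velocities": joint speeds; "effort": joint torques, N m; "tcp_pos": TCP position; "tool_rot": TCP orientation; "force": force on the tool from outside, world axes, zero at the start; "moment": the same for the moment, N m; "opening": finger opening in m.
Only numpy, scipy, OpenCV 4.12 (cv2) and the standard library are available. Lean on these libraries where they do the work, as an engineer would, in place of code of your own. Each camera call takes 0.05 s, during which the arm holds its last target.

## Working session

There is one attempt and no reset: what is moved stays moved. The work goes in short steps, Python scripts to look and compute and a tool call to move; the robot and the scene stay as the last step left them, time stands still between calls to the robot, and variables do not carry over. Pictures are saved under pics/ and viewed, and the job is handed in when it is done.

Besides the shell and the picture viewer there is one more tool, called after "Call:" as name(argument=value, ...), one argument or row to a line, values as JSON. arm_command: Moves the arm, as the interface text tells. Its arguments: {"type":"object","properties":{"moves":{"type":"array","items":{"type":"number"}},"jaw":{"type":"number"}},"required":["moves"]}

```bash
mkdir -p pics; ls; python3 - <<'E'
from rig import sensors, optics, robot
import cv2
s=sensors.observe()
for k,v in s.items(): print(k,v)
for n in ["scene","top","wrist"]:
    print(n,optics.get_calibration(n))
    cv2.imwrite(f"pics/{n}0.png",optics.capture(n)[:,:,::-1])
E
```

```text
pics
clock 0.0
qpos [ 1.11248283  0.41792408 -0.01029568  1.61421097  0.00466747  1.11069328
 -0.05299227]
joint_velocities [-0.00078427  0.00087485 -0.00074564  0.00077305  0.00089148  0.00090244
  0.00035314]
effort [ 2.46665222e-04 -8.51260257e+01  6.38613738e-01 -4.25996876e+01
 -4.89380874e-02  1.87600212e-02  8.87657734e-05]
tcp_pos [ 0.2528631  -0.57113261  0.20484099]
tool_rot [ 0.59284456 -0.59241647  0.38610271 -0.38536054]
force [ 0.27983277  0.26569218 -0.20886658]
moment [ 0.01478719  0.03571624 -0.01122741]
opening 0.09401475275054418
scene {'camera_matrix': array([[410.64112963,   0.        , 276.08288883],
       [  0.        , 410.64112963, 204.8373668 ],
       [  0.        ,   0.        ,   1.        ]]), 'k1': -0.09046581830447746, 'xyz': array([0.11427139, 0.64157611, 0.8634352 ]), 'orientation': array([-0.23964671, -0.0969736 ,  0.3742866 ,  0.89054765])}
top {'camera_matrix': array([[545.8899052 ,   0.        , 281.55698964],
       [  0.        , 545.8899052 , 209.84889297],
       [  0.        ,   0.        ,   1.        ]]), 'k1': -0.07418482891680214, 'xyz': array([ 0.35652134, -0.04448043,  1.54787929]), 'orientation': array([-0.7037801 , -0.02854931,  0.04043933,  0.70869117])}
wrist {'camera_matrix': array([[322.80668965,   0.        , 281.51816987],
       [  0.        , 322.80668965, 209.96220025],
       [  0.        ,   0.        ,   1.        ]]), 'k1': -0.07477812776465115, 'hand_eye': array([[ 9.99999358e-01, -4.10522428e-04, -1.05587931e-03,
         3.59632945e-04],
       [-9.22481103e-04,  2.45944677e-01, -9.69283429e-01,
        -1.79167740e-01],
       [ 6.57600481e-04,  9.69283781e-01,  2.45944140e-01,
         7.12814331e-02],
       [ 0.00000000e+00,  0.00000000e+00,  0.00000000e+00,
         1.00000000e+00]])}
```

View pics/scene0.png

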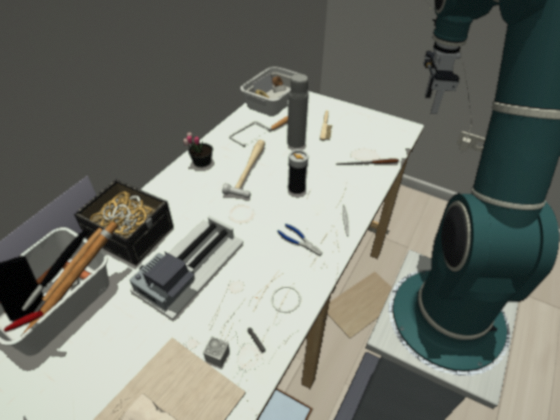

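View pics/top0.png

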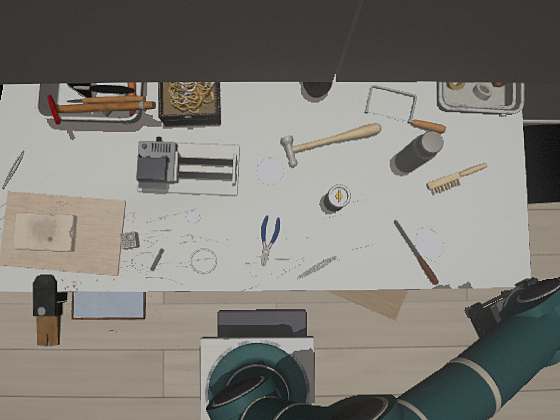

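View pics/wrist0.png

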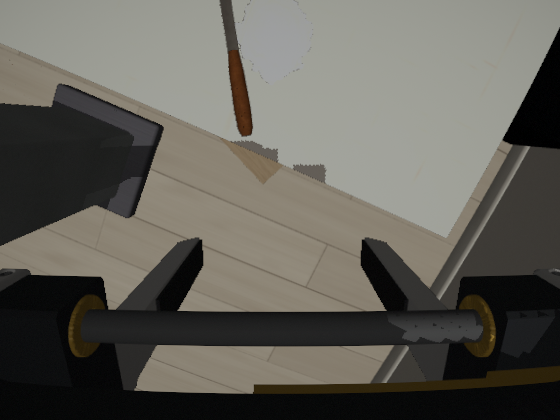

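```bash
cat > h.py <<'E'
import numpy as np, cv2
from scipy.spatial.transform import Rotation as R
from rig import sensors, optics, robot
def q2R(q): return R.from_quat([q[1],q[2],q[3],q[0]]).as_matrix()
def cam(n,s=None):
    c=optics.get_calibration(n)
    if n=='wrist':
        s=s or sensors.observe(); H=np.array(c['hand_eye']); Rt=q2R(s['tool_rot'])
        return c['camera_matrix'],c['k1'],Rt@H[:3,:3],Rt@H[:3,3]+np.array(s['tcp_pos'])
    return c['camera_matrix'],c['k1'],q2R(c['orientation']),np.array(c['xyz'])
def ray(C,u,v):
    K,k1,Rc,t=C
    d=np.array([(u-K[0,2])/K[0,0],(v-K[1,2])/K[1,1]]); p=d.copy()
    for _ in range(30): p=d/(1+k1*(p@p))
    r=Rc@np.array([p[0],-p[1],-1]); return t,r/np.linalg.norm(r)
def onz(C,u,v,z):
    t,r=ray(C,u,v); return t+r*(z-t[2])/r[2]
def proj(C,P):
    K,k1,Rc,t=C
    p=Rc.T@(np.array(P)-t); x=np.array([p[0],-p[1]])/-p[2]; x=x*(1+k1*(x@x))
    return K[0,0]*x[0]+K[0,2],K[1,1]*x[1]+K[1,2]
def tri(rays):
    A=np.zeros((3,3));b=np.zeros(3)
    for t,r in rays:
        M=np.eye(3)-np.outer(r,r);A+=M;b+=M@t
    return np.linalg.solve(A,b)
def crop(f,x0,y0,w,h,k,out):
    im=cv2.imread(f)[y0:y0+h,x0:x0+w]; cv2.imwrite(out,cv2.resize(im,None,fx=k,fy=k,interpolation=cv2.INTER_CUBIC))
E
python3 - <<'E'
from h import *
crop('pics/top0.png',125,125,130,80,6,'pics/c1.png')
crop('pics/top0.png',300,160,80,70,8,'pics/c2.png')
crop('pics/scene0.png',125,205,130,115,6,'pics/c3.png')
crop('pics/scene0.png',260,130,80,75,8,'pics/c4.png')
E
```

```text
(no output)
```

View pics/c1.png

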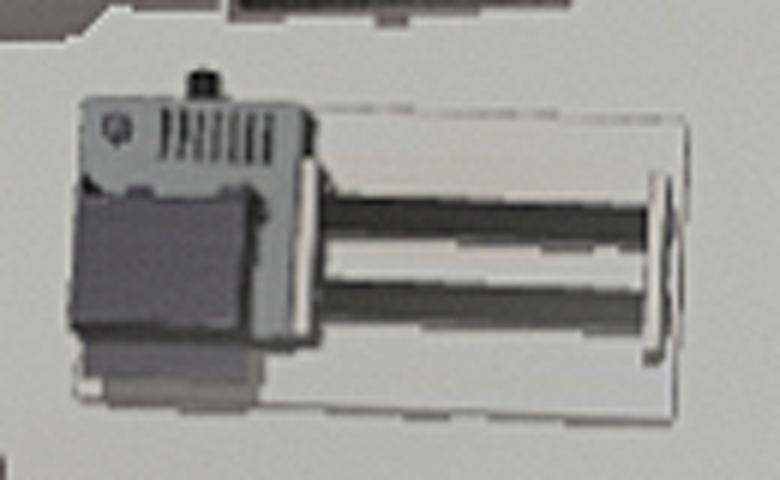

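View pics/c2.png

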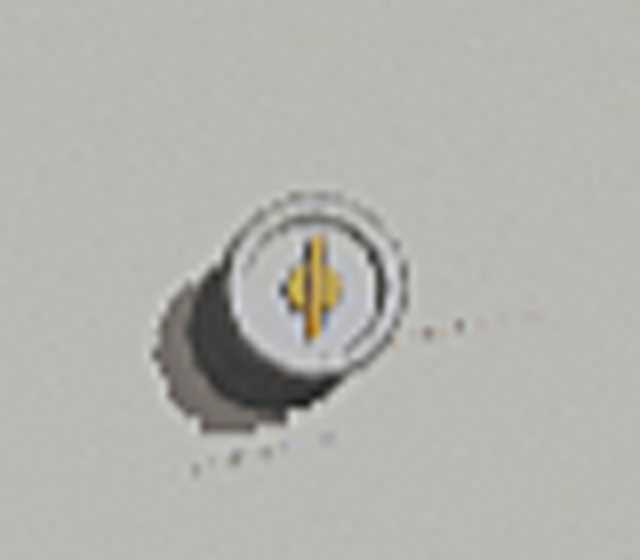

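View pics/c3.png

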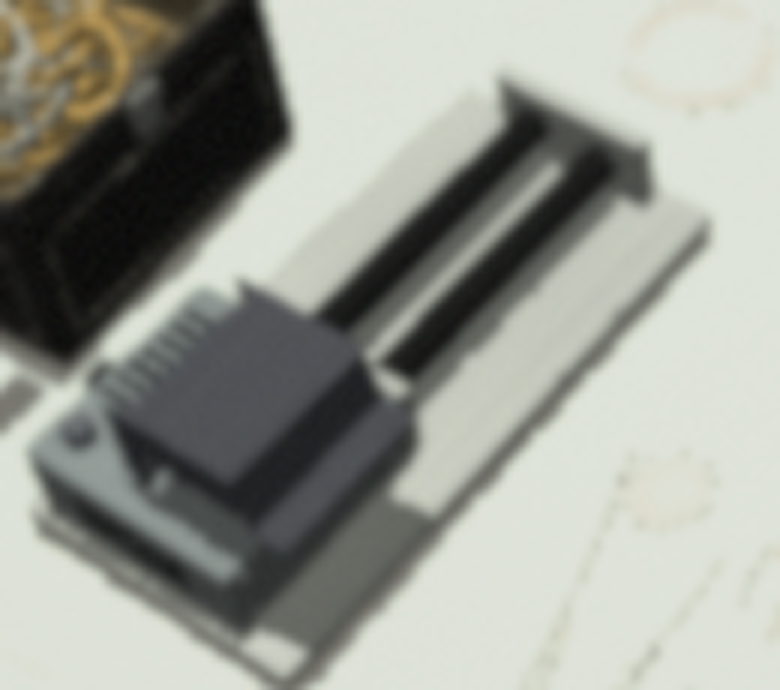

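View pics/c4.png

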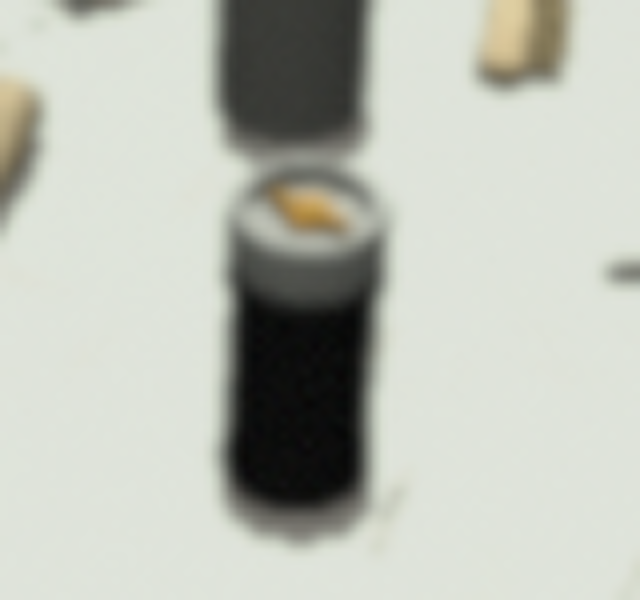

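```bash
python3 - <<'E'
from h import *
from scipy.optimize import least_squares
T=cam('top');S=cam('scene')
f=lambda x,k,o:x/k+o-.5+.5/k
obs=[('T',(.0725,-.1425,.016),(688,118)),('T',(-.0725,-.1425,.016),(675,422)),('T',(-.0725,.1425,.016),(72,400)),
('S',(-.0725,-.1425,.016),(708,225)),('S',(-.0725,.1425,.016),(290,680)),('S',(.0725-.145+.145,.1425,.016),(35,515))]
def P(p,l):
    c,s=np.cos(p[2]),np.sin(p[2]); return np.array([p[0]+c*l[0]-s*l[1],p[1]+s*l[0]+c*l[1],l[2]])
def pix(o):
    return (f(o[2][0],6,125),f(o[2][1],6,125 if o[0]=='T' else 205))
def res(p,sel='TS'):
    r=[]
    for o in obs:
        if o[0] in sel:
            r+=list(np.array(proj(T if o[0]=='T' else S,P(p,o[1])))-pix(o))
    return np.array(r)
for sel in ['T','S','TS']:
    q=least_squares(lambda p:res(p,sel),[.53,.13,0]); print(sel,q.x,np.round(q.fun,1))
p=q.x
print('bed',P(p,(0,-.054,.0695)),'pod',P(p,(-.024,.083,.056)),'hinge',P(p,(.016,.083,.061)),'lip',P(p,(-.058,.083,.077)))
u=(f(319,8,300),f(285,8,160)); v=(f(308,8,260),f(213,8,130))
print('lid top', onz(T,*u,.13),onz(S,*v,.13),tri([ray(T,*u),ray(S,*v)]))
E
```

```text
T [ 0.62838894  0.19389265 -0.04172265] [-0.   0.1 -0.  -0.1  0.  -0. ]
S [ 0.62429297  0.19393693 -0.03936783] [ 1.5 -1.8  0.   1.2 -1.4 -0.2]
TS [ 0.62627618  0.19380161 -0.03620775] [-0.1  0.6  0.2  0.3  0.2  1.   0.8 -2.2 -0.4  0.8 -1.9 -0.5]
bed [0.62432139 0.13983701 0.0695    ] pod [0.6052965  0.27761601 0.056     ] hinge [0.64527028 0.27616801 0.061     ] lip [0.57131878 0.2788468  0.077     ]
lid top [ 0.53300415 -0.22108921  0.13      ] [ 0.52823537 -0.21410287  0.13      ] [ 0.53313201 -0.22231094  0.12274165]
```

```bash
cat >> h.py <<'E'
def Rt_tilt(th,psi,flip=0):
    # jaw axis along x, fingers d=(0,sin th,-cos th), then yaw psi about z
    d=np.array([0,np.sin(th),-np.cos(th)]); x=np.array([1,0,0.])*(-1 if flip else 1)
    M=np.stack([x,d,np.cross(x,d)],1); return R.from_euler('z',psi).as_matrix()@M
def goto(pos,Rm,n=5,s=None,base=None):
    """deltas (cm, rad) from current pose; pos = TCP"""
    s=s or sensors.observe()
    R0=q2R(s['tool_rot']) ; p0=np.array(s['tcp_pos'])
    if base is not None: p0,R0=base
    t=R0.T@(np.array(pos)-p0)*100; rv=R.from_matrix(R0.T@Rm).as_rotvec()
    print('total',np.round(t,2),np.round(rv,3),'len %.1f ang %.1fdeg'%(np.linalg.norm(t),np.degrees(np.linalg.norm(rv))), 'rows needed',np.linalg.norm(t)/6.25,np.degrees(np.linalg.norm(rv))/10.7)
    return t,rv
E
python3 - <<'E'
from h import *
s=sensors.observe(); print(np.round(q2R(s['tool_rot']),3))
C=cam('top')
for n,u in [('flask',(392,165)),('flasktop',(430,143)),('filetip',(395,221)),('hammer head',(288,150)),('hammer end',(380,128)),('pliers',(268,235)),('dome',(130,240))]:
    print(n,np.round(onz(C,*u,0),3))
for f in (0,1):
  for th in (-.75,0,.75): goto([.532,-.22,.3],Rt_tilt(th,0,f))
E
```

```text
[[ 0.405 -0.     0.914]
 [-0.914  0.001  0.405]
 [-0.001 -1.    -0.   ]]
flask [ 0.636 -0.392  0.   ]
flasktop [ 0.701 -0.506  0.   ]
filetip [ 0.474 -0.396  0.   ]
hammer head [ 0.681 -0.091  0.   ]
hammer end [ 0.746 -0.36   0.   ]
pliers [ 0.437 -0.032  0.   ]
dome [0.425 0.36  0.   ]
total [-20.83  -9.48  39.74] [-0.664 -1.097 -0.433] len 45.9 ang 77.5deg rows needed 7.337325287723421 7.244785046284276
total [-20.83  -9.48  39.74] [-0.000e+00 -1.154e+00 -1.000e-03] len 45.9 ang 66.1deg rows needed 7.337325287723421 6.179346471833004
total [-20.83  -9.48  39.74] [ 0.663 -1.097  0.431] len 45.9 ang 77.5deg rows needed 7.337325287723421 7.241944317234185
total [-20.83  -9.48  39.74] [ 0.483  1.88  -0.74 ] len 45.9 ang 119.0deg rows needed 7.337325287723421 11.122569710447474
total [-20.83  -9.48  39.74] [ 1.000e-03  1.988e+00 -1.000e-03] len 45.9 ang 113.9deg rows needed 7.337325287723421 10.643085970841506
total [-20.83  -9.48  39.74] [-0.481  1.88   0.739] len 45.9 ang 119.0deg rows needed 7.337325287723421 11.118869211405363
```

```bash
python3 - <<'E'
from h import *
goto([.56,-.13,.26],Rt_tilt(-.75,-.4))
E
```

```text
total [-27.92  -5.48  45.94] [-0.714 -0.717 -0.283] len 54.0 ang 60.2deg rows needed 8.646440201962838 5.627048379331283
```

Call:
arm_command(
  moves=[-3,-2,5,-0.08,-0.08,-0.03,-6,-3,10,-0.16,-0.16,-0.06,-9,-4,15,-0.24,-0.24,-0.09,-12,-4.5,20,-0.32,-0.32,-0.13,-15,-5,25,-0.4,-0.4,-0.16],
  jaw=1,
)

```text
clock: 0.78
tcp_pos: [0.4218, -0.3315, 0.2561]
tool_rot: [-0.495, 0.792, -0.28, 0.223]
force: [0.8, -1.2, -0.4]
opening: 0.094
```

```bash
python3 - <<'E'
from h import *
s=sensors.observe();print(np.round(s['qpos'],2))
goto([.56,-.13,.26],Rt_tilt(-.75,-.4))
E
```

```text
[ 0.51  0.25 -0.18  1.8   0.49  1.25 -0.62]
total [ -3.07 -10.55  21.82] [-0.31  -0.316 -0.121] len 24.4 ang 26.3deg rows needed 3.909181847919432 2.4574292499043042
```

Call:
arm_command(
  moves=[-0.8,-2.7,5.5,-0.08,-0.08,-0.03,-1.6,-5.4,11,-0.16,-0.16,-0.06,-2.3,-8,16.4,-0.24,-0.24,-0.09,-3,-10.5,21.8,-0.31,-0.31,-0.12,-3,-10.5,21.8,-0.31,-0.31,-0.12],
)

```text
clock: 1.4
tcp_pos: [0.5617, -0.1273, 0.2574]
tool_rot: [-0.393, 0.898, -0.182, 0.078]
force: [0.7, -0.2, 2.0]
opening: 0.0941
```

```bash
python3 - <<'E'
from h import *
s=sensors.observe();print(np.round(s['qpos'],2),s['tcp_pos'])
cv2.imwrite('pics/w1.png',optics.capture('wrist')[:,:,::-1])
s=sensors.observe();print(s['tcp_pos'])
for c in ([.532,-.2205],[.528,-.214]):
  print(proj(cam('wrist'),[c[0],c[1],.13]),proj(cam('wrist'),[c[0],c[1],.0]))
E
```

```text
[ 0.06  0.53 -0.33  1.56  0.73  1.62 -0.83] [ 0.5617085  -0.12726216  0.25742199]
[ 0.56068808 -0.13040047  0.2582643 ]
(np.float64(289.5425688458225), np.float64(179.78504548195295)) (np.float64(288.1033466333057), np.float64(100.12381108624864))
(np.float64(283.6503237181868), np.float64(177.15711523195392)) (np.float64(283.261076431348), np.float64(97.29124710555912))
```

View pics/w1.png

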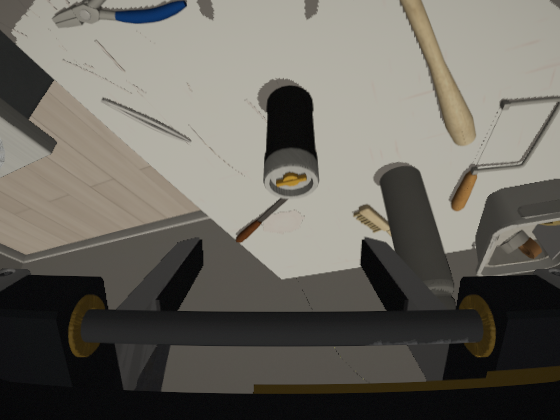

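```bash
python3 - <<'E'
from h import *
Rm=Rt_tilt(-.75,-.4); d=Rm[:,1]; G=np.array([.533,-.221,.065]); print(d)
print(G-.06*d)
goto(G-.06*d,Rm); goto(G+.019*d,Rm)
E
```

```text
[-0.26544264 -0.62783087 -0.73168887]
[ 0.54892656 -0.18333015  0.10890133]
total [ 1.01 14.58  6.24] [-0.003 -0.003 -0.003] len 15.9 ang 0.3deg rows needed 2.542398572434275 0.027677260172494014
total [ 1.03 22.48  6.22] [-0.003 -0.003 -0.003] len 23.3 ang 0.3deg rows needed 3.7352828677423675 0.027677260172494014
```

Call:
arm_command(
  moves=[0.5,3,3,0,0,0,1,7,5,0,0,0,1,11,6.2,0,0,0,1,14.5,6.2,0,0,0,1,14.5,6.2,0,0,0],
)

```text
clock: 2.08
tcp_pos: [0.5461, -0.1887, 0.1103]
tool_rot: [-0.391, 0.897, -0.188, 0.082]
force: [1.3, 0.5, -0.5]
opening: 0.0939
```

```bash
python3 - <<'E'
from h import *
cv2.imwrite('pics/w2.png',optics.capture('wrist')[:,:,::-1])
s=sensors.observe();print(np.round(s['qpos'],2),s['tcp_pos'])
Rm=Rt_tilt(-.75,-.4); d=Rm[:,1]; G=np.array([.533,-.221,.065])
goto(G+.019*d,Rm)
E
```

```text
[ 0.12  0.67 -0.28  1.69  0.81  1.37 -0.96] [ 0.54744099 -0.18719953  0.11143047]
total [0.03 7.8  0.46] [-0.002 -0.009 -0.007] len 7.8 ang 0.7deg rows needed 1.2507482570328143 0.06215010572248543
```

View pics/w2.png

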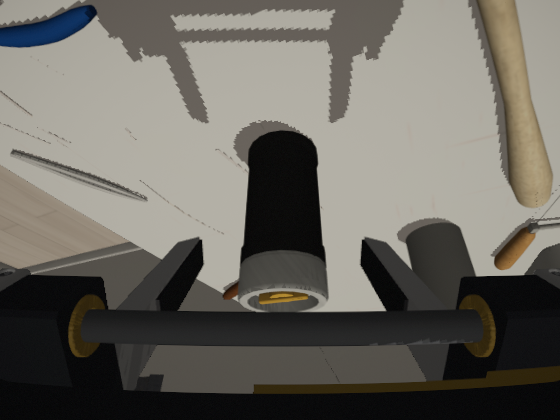

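Call:
arm_command(
  moves=[0,2.5,0.2,0,0,0,0,5,0.4,0,0,0,0,7.8,0.5,0,0,0,0,7.8,0.5,0,0,0,0,7.8,0.5,0,0,0],
)

```text
clock: 2.75
tcp_pos: [0.53, -0.2301, 0.0519]
tool_rot: [-0.392, 0.897, -0.185, 0.083]
force: [0.3, 0.2, 1.1]
opening: 0.0942
```

Call:
arm_command(
  moves=[0,0,0,0,0,0,0,0,0,0,0,0,0,0,0,0,0,0,0,0,0,0,0,0,0,0,0,0,0,0],
  jaw=0.4,
)

```text
clock: 3.38
tcp_pos: [0.5289, -0.2309, 0.0507]
tool_rot: [-0.392, 0.897, -0.185, 0.082]
force: [-1.1, 1.3, 3.0]
opening: 0.0595
```

```bash
python3 - <<'E'
from h import *
cv2.imwrite('pics/w3.png',optics.capture('wrist')[:,:,::-1])
s=sensors.observe();print(np.round(s['qpos'],2),s['tcp_pos'],s['opening'])
Rm=Rt_tilt(-.75,-.4); d=Rm[:,1]; G=np.array([.533,-.221,.065])
goto(G+.019*d,Rm)
E
```

```text
[ 0.17  0.73 -0.24  1.76  0.88  1.25 -1.  ] [ 0.52886387 -0.23089007  0.05069519] 0.05954557013996323
total [-0.    0.12 -0.19] [-0.003 -0.007 -0.004] len 0.2 ang 0.5deg rows needed 0.036280492778010195 0.04838715909153586
```

View pics/w3.png

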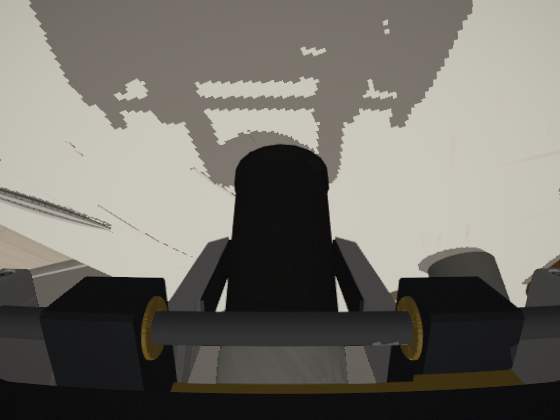

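```bash
python3 - <<'E'
from h import *
T=cam('top')
f=lambda x,o:x/6+o-.5+.5/6
a=onz(T,f(307,125),f(252,125),.055);b=onz(T,f(656,125),f(267,125),.055)
print(a,b,(a+b)/2,np.linalg.norm(a-b),np.arctan2(-(b-a)[0],-(b-a)[1])*-1, np.arctan2((a-b)[0],(a-b)[1]))
crop('pics/top0.png',225,145,20,50,12,'pics/c5.png');crop('pics/top0.png',165,145,25,50,12,'pics/c6.png')
cv2.imwrite('pics/c56.png',np.hstack([cv2.imread('pics/c6.png'),cv2.imread('pics/c5.png')]))
E
```

```text
[0.62483746 0.22199459 0.055     ] [0.61677654 0.06078236 0.055     ] [0.620807   0.14138848 0.055     ] 0.16141363726389796 -0.04996030197186801 0.04996030197186801
```

View pics/c56.png

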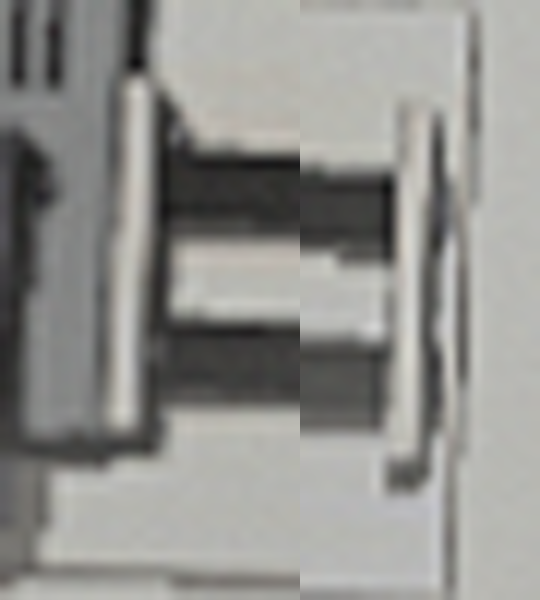

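```bash
cat >> h.py <<'E'
def rows(t,rv,n,hold=0):
    out=[]
    for i in range(1,n+1): out+=[list(np.round(t*i/n,1))+list(np.round(rv*i/n,2))]
    for r in out: print(', '.join('%g'%v for v in r)+',')
TH=-.7488
E
python3 - <<'E'
from h import *
s=sensors.observe(); Rm=q2R(s['tool_rot']); print(Rm)
d=Rm[:,1]; th0=-np.arccos(-d[2]); print('th0',th0, 'psi', np.arctan2(Rm[1,0],Rm[0,0]))
G=np.array(s['tcp_pos'])-.019*d
print(G)
goto(np.array(s['tcp_pos'])+[0,0,.12],Rm)
Rf=Rt_tilt(th0+np.pi/2,-.042); print('final axis',Rf@Rm.T@[0,0,1])
goto(np.array([.56,-.04,.24])+.019*d,Rm)
E
```

```text
[[ 0.91776775 -0.26860366  0.29249689]
 [-0.3971132  -0.62420539  0.67280661]
 [ 0.00185982 -0.73363458 -0.67954164]]
th0 -0.7471411454536947 psi -0.40836999912526983
[ 0.53396734 -0.21903017  0.06463425]
total [ 0.02 -8.8  -8.15] [0. 0. 0.] len 12.0 ang 0.0deg rows needed 1.92 0.0
final axis [-4.01293984e-02 -9.99194491e-01  1.86713524e-06]
total [ -4.69 -24.74   0.89] [0. 0. 0.] len 25.2 ang 0.0deg rows needed 4.031322142035065 0.0
```

Call:
arm_command(
  moves=[0,-1.5,-1.4,0,0,0,0,-4.4,-4,0,0,0,-1,-10,-5.5,0,0,0,-2.5,-15.5,-4.5,0,0,0,-3.5,-20,-2.5,0,0,0],
)

```text
clock: 4.05
tcp_pos: [0.5432, -0.1076, 0.2174]
tool_rot: [-0.392, 0.897, -0.185, 0.083]
force: [0.7, 0.1, -5.6]
opening: 0.0596
```

```bash
python3 - <<'E'
from h import *
s=sensors.observe(); print(s['opening'],np.round(s['qpos'],2),s['force'])
Rf=Rt_tilt(-.747+np.pi/2,-.042); B=np.array([.62,.12,.22])
t,rv=goto(B+.019*Rf[:,1],Rf); rows(t,rv,10)
E
```

```text
0.059563311868541705 [ 0.04  0.54 -0.34  1.63  0.71  1.57 -0.93] [ 0.70204835  0.08293763 -5.61753022]
total [ -2.51 -16.37  19.24] [ 1.551 -0.406  0.02 ] len 25.4 ang 91.9deg rows needed 4.0618318099917845 8.584422210424632
-0.3, -1.6, 1.9, 0.16, -0.04, 0,
-0.5, -3.3, 3.8, 0.31, -0.08, 0,
-0.8, -4.9, 5.8, 0.47, -0.12, 0.01,
-1, -6.5, 7.7, 0.62, -0.16, 0.01,
-1.3, -8.2, 9.6, 0.78, -0.2, 0.01,
-1.5, -9.8, 11.5, 0.93, -0.24, 0.01,
-1.8, -11.5, 13.5, 1.09, -0.28, 0.01,
-2, -13.1, 15.4, 1.24, -0.33, 0.02,
-2.3, -14.7, 17.3, 1.4, -0.37, 0.02,
-2.5, -16.4, 19.2, 1.55, -0.41, 0.02,
```

Call:
arm_command(
  moves=[-0.3,-1.6,1.9,0.16,-0.04,0,-0.5,-3.3,3.8,0.31,-0.08,0,-0.8,-4.9,5.8,0.47,-0.12,0.01,-1,-6.5,7.7,0.62,-0.16,0.01,-1.3,-8.2,9.6,0.78,-0.2,0.01],
)

```text
clock: 4.68
tcp_pos: [0.5816, 0.0127, 0.2108]
tool_rot: [0.721, -0.683, 0.104, -0.057]
force: [0.9, 0.6, -5.1]
opening: 0.0597
```

```bash
python3 - <<'E'
from h import *
s=sensors.observe(); print(s['opening'],np.round(s['qpos'],2),s['force'])
Rf=Rt_tilt(-.747+np.pi/2,-.042); B=np.array([.62,.12,.22])
t,rv=goto(B+.019*Rf[:,1],Rf); rows(t,rv,5)
E
```

```text
0.05973836681693199 [ 0.39  0.43 -0.57  1.65  0.17  1.18 -0.43] [ 0.92520109  0.55526531 -5.09682326]
total [ 1.11  0.88 12.66] [ 0.768 -0.203  0.012] len 12.7 ang 45.5deg rows needed 2.0381850109372905 4.2531404893869125
0.2, 0.2, 2.5, 0.15, -0.04, 0,
0.4, 0.4, 5.1, 0.31, -0.08, 0,
0.7, 0.5, 7.6, 0.46, -0.12, 0.01,
0.9, 0.7, 10.1, 0.61, -0.16, 0.01,
1.1, 0.9, 12.7, 0.77, -0.2, 0.01,
```

Call:
arm_command(
  moves=[0.2,0.2,2.5,0.15,-0.04,0,0.4,0.4,5.1,0.31,-0.08,0,0.7,0.5,7.6,0.46,-0.12,0.01,0.9,0.7,10.1,0.61,-0.16,0.01,1.1,0.9,12.7,0.77,-0.2,0.01],
)

```text
clock: 5.3
tcp_pos: [0.621, 0.1332, 0.206]
tool_rot: [0.931, -0.365, 0.007, -0.022]
force: [0.6, 0.9, -5.8]
opening: 0.0595
```

```bash
python3 - <<'E'
from h import *
for n in ['wrist','top','scene']: cv2.imwrite(f'pics/{n}4.png',optics.capture(n)[:,:,::-1])
s=sensors.observe(); print(s['opening'],np.round(s['qpos'],2),s['force'],s['tcp_pos'])
Rf=Rt_tilt(-.747+np.pi/2,-.042); B=np.array([.6245,.1405,.12])
t,rv=goto(B+.019*Rf[:,1],Rf); rows(t,rv,5)
C=cam('wrist')
def P(p,l):
    c,s=np.cos(p[2]),np.sin(p[2]); return np.array([p[0]+c*l[0]-s*l[1],p[1]+s*l[0]+c*l[1],l[2]])
for l in [(-.042,.023,.055),(.042,.023,.055),(-.0725,.1425,.016),(-.044,.135,.056),(-.042,-.131,.055)]: print(l,np.round(proj(C,P([.6275,.194,-.042],l))))
crop('pics/top4.png',125,105,130,110,6,'pics/c7.png')
E
```

```text
0.05967606543529124 [ 0.75  0.69 -0.87  1.7  -0.38  0.96  0.18] [ 1.50150100e-03  1.23707365e-01 -3.24154921e+00] [0.62012002 0.13197565 0.20378019]
total [ 0.43  8.25 -5.53] [ 0.003 -0.007  0.002] len 9.9 ang 0.5deg rows needed 1.590182742012103 0.04445681886712228
0.1, 1.6, -1.1, 0, -0, 0,
0.2, 3.3, -2.2, 0, -0, 0,
0.3, 4.9, -3.3, 0, -0, 0,
0.3, 6.6, -4.4, 0, -0.01, 0,
0.4, 8.2, -5.5, 0, -0.01, 0,
(-0.042, 0.023, 0.055) [248. 240.]
(0.042, 0.023, 0.055) [323. 239.]
(-0.0725, 0.1425, 0.016) [234. 178.]
(-0.044, 0.135, 0.056) [251. 163.]
(-0.042, -0.131, 0.055) [240. 393.]
```

View pics/wrist4.png

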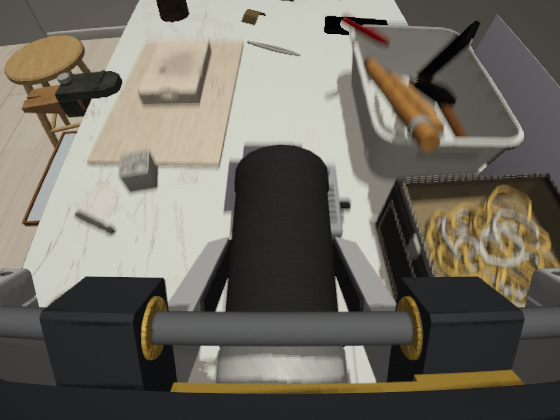

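View pics/scene4.png

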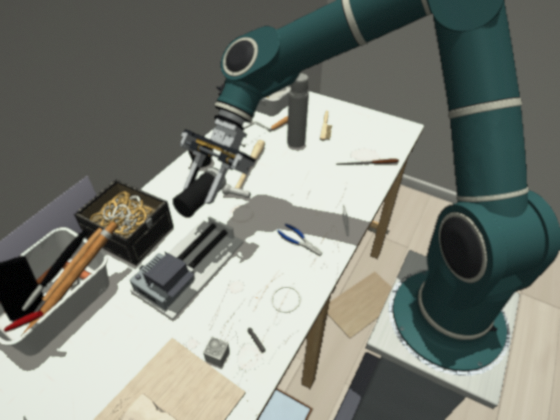

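View pics/c7.png

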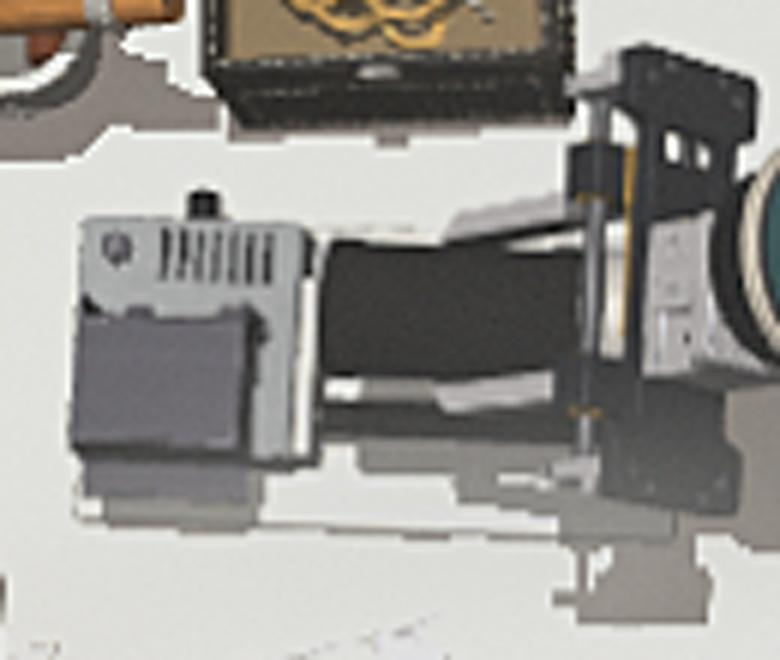

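```bash
python3 - <<'E'
from h import *
crop('pics/wrist4.png',190,130,180,160,4,'pics/c8.png')
E
```

```text
(no output)
```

View pics/c8.png

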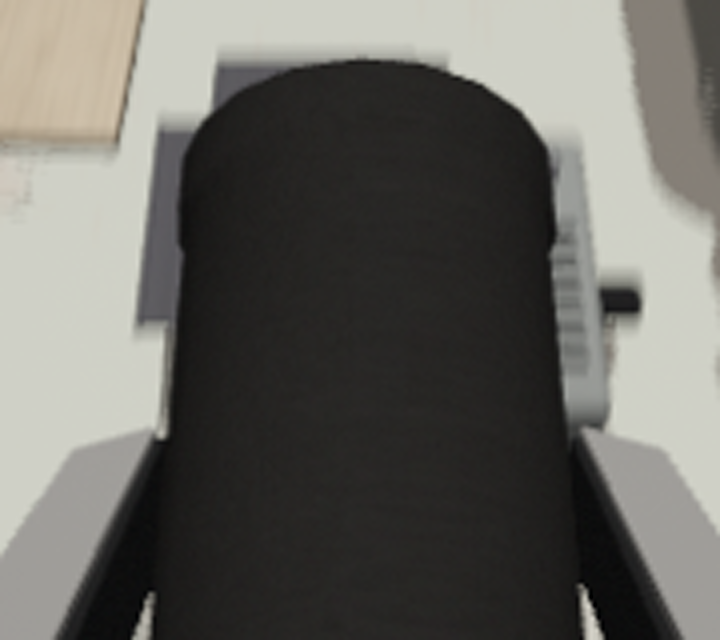

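```bash
python3 - <<'E'
from h import *
from scipy.optimize import least_squares
C=cam('wrist')
def P(p,l):
    c,s=np.cos(p[2]),np.sin(p[2]); return np.array([p[0]+c*l[0]-s*l[1],p[1]+s*l[0]+c*l[1],l[2]])
O=[((-.0655,.045,.077),(224.2,211)),((-.0655,.121,.077),(230,161)),((.068,.031,.056),(342,235)),((.068,.135,.056),(335,164))]
for l,o in O: print(o,np.round(proj(C,P([.6275,.194,-.042],l)),1))
q=least_squares(lambda p:np.ravel([np.array(proj(C,P(p,l)))-o for l,o in O]),[.627,.194,-.04]);print(q.x,np.round(q.fun,1),P(q.x,(0,-.054,.0695)))
print('barrel c',)
E
```

```text
(224.2, 211) [226.2 212.9]
(230, 161) [231.6 160.8]
(342, 235) [345.2 232.3]
(335, 164) [336.3 162.7]
[ 0.62290029  0.19349336 -0.06737209] [-1.   1.2  0.5 -0.8  0.1 -0.8  0.6  0.1] [0.61926495 0.13961587 0.0695    ]
barrel c
```

```bash
python3 - <<'E'
from h import *
Rf=Rt_tilt(-.747+np.pi/2,-.05); B=np.array([.6225,.1402,.088])
t,rv=goto(B+.019*Rf[:,1],Rf); rows(t,rv,4)
E
```

```text
total [ 0.25 10.4  -7.9 ] [ 0.003 -0.002 -0.004] len 13.1 ang 0.3deg rows needed 2.0898839462881305 0.029085729544764967
0.1, 2.6, -2, 0, -0, -0,
0.1, 5.2, -3.9, 0, -0, -0,
0.2, 7.8, -5.9, 0, -0, -0,
0.3, 10.4, -7.9, 0, -0, -0,
```

Call:
arm_command(
  moves=[0.1,2.6,-2,0,0,0,0.1,5.2,-3.9,0,0,0,0.2,7.8,-5.9,0,0,0,0.3,10.4,-7.9,0,0,0,0.3,10.4,-7.9,0,0,0],
)

```text
clock: 6.08
tcp_pos: [0.6237, 0.1558, 0.0757]
tool_rot: [0.93, -0.367, 0.01, -0.021]
force: [-0.6, 0.6, -3.3]
opening: 0.0595
```

```bash
python3 - <<'E'
from h import *
for n in ['wrist','top','scene']: cv2.imwrite(f'pics/{n}5.png',optics.capture(n)[:,:,::-1])
s=sensors.observe(); print(s['opening'],np.round(s['qpos'],2),s['force'],s['tcp_pos'])
Rf=Rt_tilt(-.747+np.pi/2,-.05); B=np.array([.6225,.1402,.071])
t,rv=goto(B+.019*Rf[:,1],Rf); rows(t,rv,5)
crop('pics/top5.png',125,125,130,90,6,'pics/c7.png')
crop('pics/scene5.png',125,185,130,120,5,'pics/c9.png')
E
```

```text
0.059725902393991843 [ 0.67  0.88 -0.81  1.74 -0.33  0.76  0.27] [ 0.64253461 -0.46899253 -3.03202805] [0.62525148 0.15536967 0.0780609 ]
total [-0.2   1.26 -1.55] [ 0.004  0.002 -0.002] len 2.0 ang 0.3deg rows needed 0.32182945729138496 0.027326909727214195
-0, 0.3, -0.3, 0, 0, -0,
-0.1, 0.5, -0.6, 0, 0, -0,
-0.1, 0.8, -0.9, 0, 0, -0,
-0.2, 1, -1.2, 0, 0, -0,
-0.2, 1.3, -1.6, 0, 0, -0,
```

View pics/c7.png

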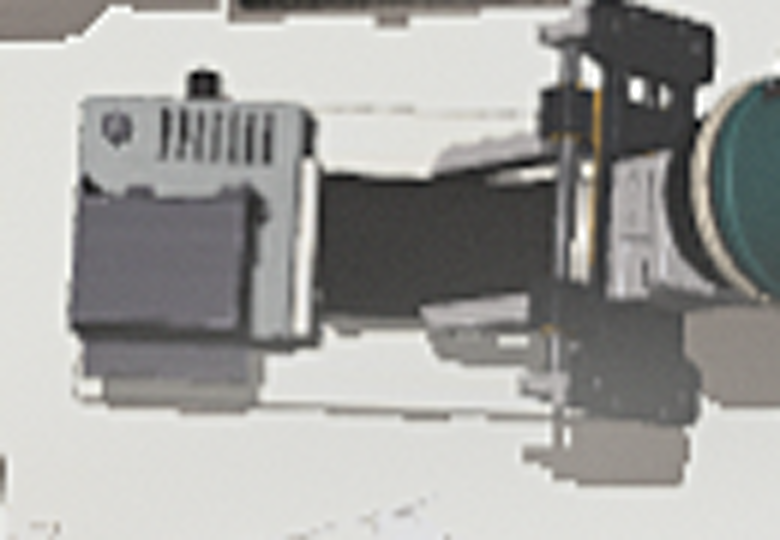

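View pics/c9.png

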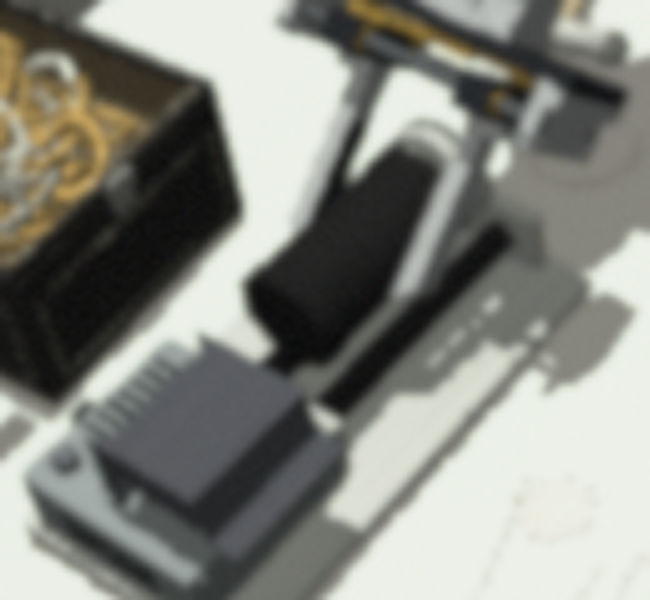

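View pics/wrist5.png

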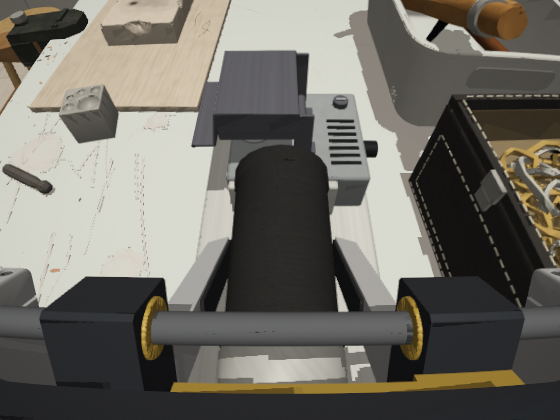

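Call:
arm_command(
  moves=[0,0.4,-0.5,0,0,0,-0.1,0.8,-1,0,0,0,-0.1,1.1,-1.3,0,0,0,-0.1,1.1,-1.3,0,0,0,-0.1,1.1,-1.3,0,0,0],
)

```text
clock: 6.85
tcp_pos: [0.6241, 0.1545, 0.0592]
tool_rot: [0.93, -0.366, 0.009, -0.022]
force: [4.9, -2.5, 0.2]
opening: 0.0596
```

```bash
python3 - <<'E'
from h import *
s=sensors.observe(); print(s['opening'],s['force'],s['tcp_pos'])
Rf=Rt_tilt(-.747+np.pi/2,-.05); B=np.array([.6225,.1402,.0695])
t,rv=goto(B+.019*Rf[:,1],Rf)
E
```

```text
0.059570178514777736 [ 4.86046711 -2.48084278  0.20913082] [0.62413785 0.15450098 0.0592279 ]
total [-0.09  0.15 -0.22] [ 0.002  0.    -0.002] len 0.3 ang 0.2deg rows needed 0.04520783429799061 0.015474391729313655
```

Call:
arm_command(
  moves=[0.1,0,0,0,0,0,0.2,0,0,0,0,0,0.2,0.1,-0.1,0,0,0,0.2,0.15,-0.2,0,0,0,0.2,0.15,-0.2,0,0,0],
)

```text
clock: 7.48
tcp_pos: [0.6243, 0.1551, 0.0584]
tool_rot: [0.931, -0.365, 0.01, -0.02]
force: [-14.9, -16.0, 31.8]
opening: 0.0595
```

```bash
python3 - <<'E'
from h import *
cv2.imwrite('pics/wrist6.png',optics.capture('wrist')[:,:,::-1])
s=sensors.observe(); print(s['opening'],s['force'],s['moment'],s['tcp_pos'])
crop('pics/wrist6.png',180,100,200,150,4,'pics/c10.png')
E
```

```text
0.05960952280027212 [-15.73166181 -16.27923366  33.35525279] [2.2108482  2.38281618 2.70371396] [0.62429541 0.15514773 0.05839431]
```

View pics/c10.png

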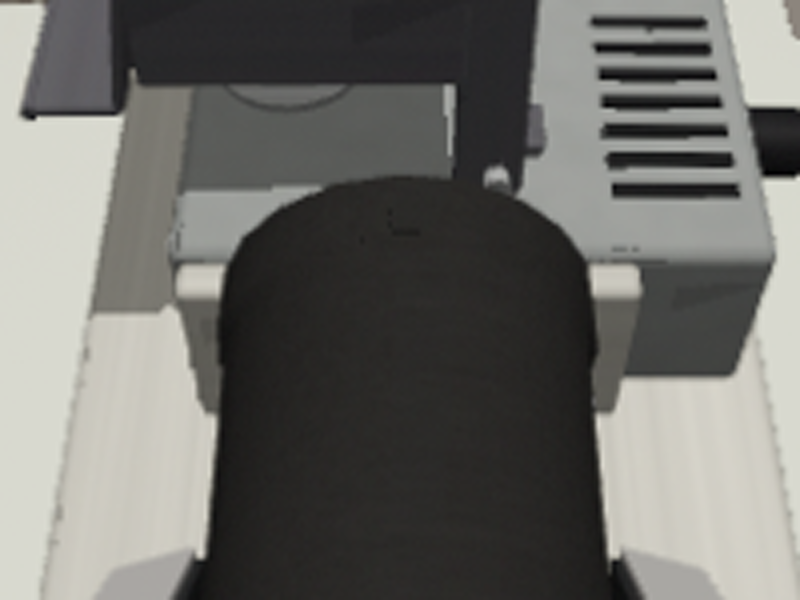

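Call:
arm_command(
  moves=[0,-0.1,0.1,0,0,0,0,-0.1,0.1,0,0,0,0,-0.1,0.1,0,0,0,0,-0.1,0.1,0,0,0,0,-0.1,0.1,0,0,0],
)

```text
clock: 8.15
tcp_pos: [0.6244, 0.1551, 0.0586]
tool_rot: [0.931, -0.365, 0.01, -0.021]
force: [-7.0, -6.3, 13.4]
opening: 0.0594
```

Call:
arm_command(
  moves=[0,0,0,0,0,0,0,0,0,0,0,0,0,0,0,0,0,0,0,0,0,0,0,0,0,0,0,0,0,0],
  jaw=0.75,
)

```text
clock: 8.78
tcp_pos: [0.6253, 0.1545, 0.0579]
tool_rot: [0.93, -0.366, 0.01, -0.022]
force: [-0.1, 0.7, -0.1]
opening: 0.0705
```

```bash
python3 - <<'E'
from h import *
cv2.imwrite('pics/wrist7.png',optics.capture('wrist')[:,:,::-1])
s=sensors.observe(); print(s['opening'],s['force'],s['moment'],s['tcp_pos'])
E
```

```text
0.07040006960136601 [-0.11344047 -0.49574649 -1.18143112] [-0.68685249 -0.07813228  0.00353397] [0.62528998 0.15446389 0.05790121]
```

View pics/wrist7.png

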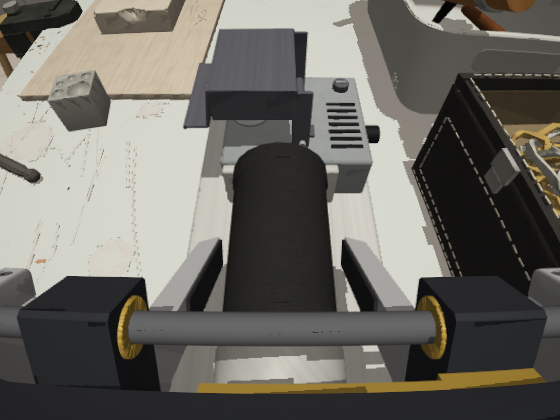

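Call:
arm_command(
  moves=[0,0,0,0,0,0,0,0,0,0,0,0,0,-3,0,0,0,0,0,-8,0,0,0,0,0,-14,0,0,0,0],
  jaw=0.92,
)

```text
clock: 9.45
tcp_pos: [0.62, 0.0516, 0.1541]
tool_rot: [0.93, -0.366, 0.01, -0.021]
force: [0.2, 0.1, -0.1]
opening: 0.0865
```

```bash
cat >> h.py <<'E'
def Rt_fwd(th,psi):
    # fingers forward(+x)/down, th from vertical; jaw along -y; yaw psi
    d=np.array([np.sin(th),0,-np.cos(th)]); x=np.array([0,-1.,0])
    return R.from_euler('z',psi).as_matrix()@np.stack([x,d,np.cross(x,d)],1)
E
python3 - <<'E'
from h import *
for n in ['wrist','scene']: cv2.imwrite(f'pics/{n}8.png',optics.capture(n)[:,:,::-1])
s=sensors.observe(); print(s['opening'],s['force'],s['tcp_pos'],np.round(s['qpos'],2))
C=cam('wrist')
def P(p,l):
    c,s=np.cos(p[2]),np.sin(p[2]); return np.array([p[0]+c*l[0]-s*l[1],p[1]+s*l[0]+c*l[1],l[2]])
for l in [(-.0655,.045,.077),(-.0655,.121,.077),(.068,.031,.056),(.068,.135,.056),(-.042,.023,.055),(.042,.023,.055)]: print(l,np.round(proj(C,P([.625,.194,-.05],l)),1))
t,rv=goto([.45,.26,.25],Rt_fwd(.52,0.1))
E
```

```text
0.08650333648656532 [ 0.07330732 -0.0594693  -0.28440053] [0.62309596 0.04668958 0.15621037] [ 0.83  0.78 -0.82  1.66 -0.33  1.    0.29]
(-0.0655, 0.045, 0.077) [217.6 126. ]
(-0.0655, 0.121, 0.077) [224.3  84.4]
(0.068, 0.031, 0.056) [334.5 148. ]
(0.068, 0.135, 0.056) [327.   91.3]
(-0.042, 0.023, 0.055) [239.  153.7]
(0.042, 0.023, 0.055) [312.4 153.7]
total [-18.4    8.43  20.81] [-0.249  1.117 -0.88 ] len 29.0 ang 82.7deg rows needed 4.644412846054913 7.728252648387674
```

View pics/wrist8.png

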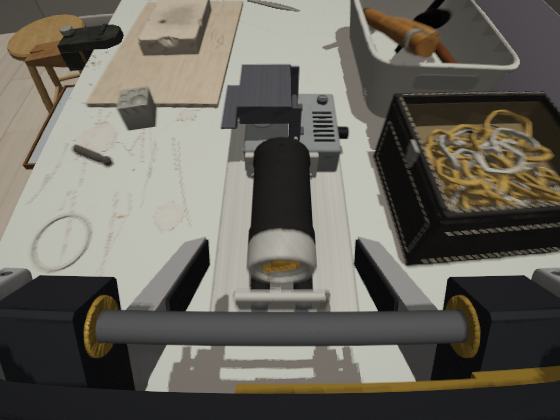

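View pics/scene8.png

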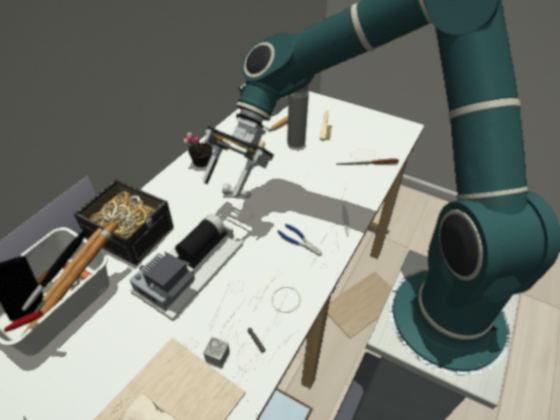

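```bash
python3 - <<'E'
from h import *
t,rv=goto([.44,.24,.26],Rt_fwd(.52,0.1)); rows(t,rv,10)
E
```

```text
total [-19.29   6.24  20.14] [-0.249  1.117 -0.88 ] len 28.6 ang 82.7deg rows needed 4.57234362292 7.728252648387674
-1.9, 0.6, 2, -0.02, 0.11, -0.09,
-3.9, 1.2, 4, -0.05, 0.22, -0.18,
-5.8, 1.9, 6, -0.07, 0.33, -0.26,
-7.7, 2.5, 8.1, -0.1, 0.45, -0.35,
-9.6, 3.1, 10.1, -0.12, 0.56, -0.44,
-11.6, 3.7, 12.1, -0.15, 0.67, -0.53,
-13.5, 4.4, 14.1, -0.17, 0.78, -0.62,
-15.4, 5, 16.1, -0.2, 0.89, -0.7,
-17.4, 5.6, 18.1, -0.22, 1, -0.79,
-19.3, 6.2, 20.1, -0.25, 1.12, -0.88,
```

Call:
arm_command(
  moves=[-1.9,-1,3,-0.02,0.11,-0.09,-3.9,0,5.2,-0.05,0.22,-0.18,-5.8,1,7,-0.07,0.33,-0.26,-7.7,2,8.6,-0.1,0.45,-0.35,-9.6,3.1,10.1,-0.12,0.56,-0.44],
  jaw=0,
)

```text
clock: 10.18
tcp_pos: [0.5283, 0.1485, 0.2061]
tool_rot: [0.841, -0.393, 0.187, -0.322]
force: [0.9, 0.4, 1.4]
opening: 0.0402
```

```bash
python3 - <<'E'
from h import *
s=sensors.observe(); print(s['opening'],s['force'],s['tcp_pos'],np.round(s['qpos'],2))
t,rv=goto([.44,.24,.26],Rt_fwd(.52,0.1)); rows(t,rv,5)
E
```

```text
0.04021651579900885 [0.94518069 0.42837793 1.43893363] [0.5283049  0.14854577 0.20610789] [ 0.85  0.2  -0.96  2.19 -0.76  0.47 -0.22]
total [-13.01  -3.27   3.27] [-0.123  0.554 -0.447] len 13.8 ang 41.4deg rows needed 2.2092744539766636 3.8669346395136457
-2.6, -0.7, 0.7, -0.02, 0.11, -0.09,
-5.2, -1.3, 1.3, -0.05, 0.22, -0.18,
-7.8, -2, 2, -0.07, 0.33, -0.27,
-10.4, -2.6, 2.6, -0.1, 0.44, -0.36,
-13, -3.3, 3.3, -0.12, 0.55, -0.45,
```

```bash
cat > fk.py <<'E'
import numpy as np, itertools
from scipy.spatial.transform import Rotation as R
from scipy.optimize import least_squares
D=[([1.1125,.4179,-.0103,1.6142,.0047,1.1107,-.053],[.25286,-.57113,.20484],[.59284,-.59242,.3861,-.38536]),
([.51,.25,-.18,1.8,.49,1.25,-.62],[.4218,-.3315,.2561],[-0.495,0.792,-0.28,0.223]),
([.06,.53,-.33,1.56,.73,1.62,-.83],[.5617,-.1273,.2574],[-0.393,0.898,-0.182,0.078]),
([.12,.67,-.28,1.69,.81,1.37,-.96],[.5474,-.1872,.1114],[-0.391,0.897,-0.188,0.082]),
([.17,.73,-.24,1.76,.88,1.25,-1.],[.5289,-.2309,.0507],[-0.392,0.897,-0.185,0.082]),
([.04,.54,-.34,1.63,.71,1.57,-.93],[.5432,-.1076,.2174],[-0.392,0.897,-0.185,0.083]),
([.39,.43,-.57,1.65,.17,1.18,-.43],[.5816,.0127,.2108],[0.721,-0.683,0.104,-0.057]),
([.75,.69,-.87,1.7,-.38,.96,.18],[.6201,.1320,.2038],[0.931,-0.365,0.007,-0.022]),
([.67,.88,-.81,1.74,-.33,.76,.27],[.6252,.1554,.0781],[0.93,-0.367,0.01,-0.021]),
([.83,.78,-.82,1.66,-.33,1.,.29],[.6231,.0467,.1562],[0.93,-0.366,0.01,-0.021]),
([.85,.2,-.96,2.19,-.76,.47,-.22],[.5283,.1485,.2061],[0.841,-0.393,0.187,-0.322])]
def rz(a): return R.from_euler('z',a).as_matrix()
def ry(a): return R.from_euler('y',a).as_matrix()
def fk(q,p,s):
    h,a,b,c,e1,e2,y0,zt=p[:8]; o1=p[8:12]
    M=rz(s[0]*q[0]+y0); x=np.array([0,0,h])+M@[e1,o1[0],0]
    M=M@ry(s[1]*q[1]); M=M@rz(s[2]*q[2]); x=x+M@[e2,o1[1],a]
    M=M@ry(s[3]*q[3]); M=M@rz(s[4]*q[4]); x=x+M@[-e2*0+o1[2],o1[3],b]
    M=M@ry(s[5]*q[5]); M=M@rz(s[6]*q[6]+zt); x=x+M@[0,0,c]
    return x,M
# tool: y = M z axis
def tool(M): # columns x,y(=z of M),z
    return np.stack([M[:,0],M[:,2],np.cross(M[:,0],M[:,2])],1)
def res(p,s):
    r=[]
    for q,x,t in D:
        X,M=fk(q,p,s); Rt=R.from_quat([t[1],t[2],t[3],t[0]])
        r+=list((X-x)*5)+list((Rt.inv()*R.from_matrix(tool(M))).as_rotvec())
    return np.array(r)
if __name__=='__main__':
    best=[]
    for s3,s5,s7 in itertools.product([1,-1],repeat=3):
        s=[-1,1,s3,1,s5,1,s7]
        for zt in (0,1.57,3.14,-1.57):
            q=least_squares(res,[.35,.42,.4,.35,0,0,0,zt,0,0,0,0],args=(s,),loss='soft_l1',f_scale=.1,max_nfev=300)
            best.append((q.cost,s,q.x))
    best.sort(key=lambda b:b[0])
    for b in best[:3]: print(b[0],b[1],np.round(b[2],3))
    print(np.abs(res(best[0][2],best[0][1])).reshape(-1,6).max(1).round(3))
    np.save('fk.npy',np.r_[best[0][1],best[0][2]])
E
python3 fk.py
```

```text
0.002001102231068215 [-1, 1, -1, 1, -1, 1, -1] [ 2.91e-01  5.00e-01  4.69e-01  3.39e-01  2.00e-03  0.00e+00  1.00e-03
  3.14e+00 -2.00e-02 -1.00e-02 -4.00e-03 -1.00e-03]
0.002001102231068226 [-1, 1, -1, 1, -1, 1, -1] [ 2.91e-01  5.00e-01  4.69e-01  3.39e-01  2.00e-03  0.00e+00  1.00e-03
  3.14e+00 -2.00e-02 -1.00e-02 -4.00e-03 -1.00e-03]
0.0020011022310682286 [-1, 1, -1, 1, -1, 1, -1] [ 2.91e-01  5.00e-01  4.69e-01  3.39e-01  2.00e-03  0.00e+00  1.00e-03
  3.14e+00 -2.00e-02 -1.00e-02 -4.00e-03 -1.00e-03]
[0.009 0.02  0.009 0.015 0.016 0.011 0.017 0.014 0.008 0.015 0.007]
```

```bash
cat > ik.py <<'E'
from h import *
import fk
f=np.load('fk.npy'); S=f[:7]; Pm=f[7:]
LO=np.array([-2.81,-.39,-1.27,.06,-1.19,.19,-2.82]);HI=np.array([2.81,2.02,1.25,2.57,4.33,2,2.82])
def FK(q):
    X,M=fk.fk(q,Pm,S); return X,fk.tool(M)
def err(q,pos,Rm):
    X,T=FK(q); return np.r_[np.array(pos)-X,(R.from_matrix(Rm@T.T)).as_rotvec()]
def jac(q):
    J=np.zeros((6,7)); X,T=FK(q)
    for i in range(7):
        d=q.copy();d[i]+=1e-5;X2,T2=FK(d); J[:3,i]=(X2-X)/1e-5; J[3:,i]=R.from_matrix(T2@T.T).as_rotvec()/1e-5
    return J
def follow(q,poses):
    q=np.array(q,float);out=[]
    for pos,Rm in poses:
        for _ in range(8):
            J=jac(q); q=np.clip(q+J.T@np.linalg.solve(J@J.T+1e-5*np.eye(6),err(q,pos,Rm)),LO,HI)
        out.append((q.copy(),np.linalg.norm(err(q,pos,Rm)[:3])*1000,np.linalg.norm(err(q,pos,Rm)[3:])))
    return out
def lerp(p0,R0,p1,R1,n):
    rv=R.from_matrix(R0.T@R1).as_rotvec()
    return [(np.array(p0)+(np.array(p1)-p0)*i/n, R0@R.from_rotvec(rv*i/n).as_matrix()) for i in range(1,n+1)]
E
python3 - <<'E'
from ik import *
s=sensors.observe(); q0=np.array(s['qpos']); p0=np.array(s['tcp_pos']);R0=q2R(s['tool_rot'])
def P(p,l):
    c,s=np.cos(p[2]),np.sin(p[2]); return np.array([p[0]+c*l[0]-s*l[1],p[1]+s*l[0]+c*l[1],l[2]])
TP=[.6255,.194,-.047]
pre=P(TP,(-.115,.083,.11)); und=P(TP,(-.066,.083,.066)); end=P(TP,(-.03,.083,.08))
print(pre,und,end)
for th in (.3,.5,.7,.9):
  for psi in (0,.25,.5):
    Rm=Rt_fwd(th,psi)
    path=lerp(p0,R0,pre+[-.03,0,.1],Rm,10)+lerp(pre+[-.03,0,.1],Rm,pre,Rm,4)+lerp(pre,Rm,und,Rm,4)+lerp(und,Rm,end,Rm,4)
    o=follow(q0,path)
    print(th,psi,'maxerr %.1f mm %.2f'%(max(e[1] for e in o),max(e[2] for e in o)), np.round(o[9][0],2),np.round(o[-5][0],2),np.round(o[-1][0],2))
E
```

```text
[0.51452656 0.28231135 0.11      ] [0.56347245 0.2800092  0.066     ] [0.59943269 0.27831782 0.08      ]
0.3 0 maxerr 0.0 mm 0.00 [-0.11  0.21 -0.66  1.96  0.45  0.83 -2.59] [-0.2   0.52 -0.49  1.93  0.75  0.62 -2.77] [-0.16  0.55 -0.51  1.85  0.71  0.67 -2.69]
0.3 0.25 maxerr 0.0 mm 0.00 [-0.04  0.19 -0.67  1.99  0.36  0.76 -2.24] [-0.16  0.51 -0.49  1.95  0.67  0.54 -2.43] [-0.11  0.53 -0.52  1.87  0.63  0.59 -2.35]
0.3 0.5 maxerr 0.0 mm 0.00 [ 0.03  0.18 -0.69  2.    0.24  0.72 -1.87] [-0.1   0.5  -0.51  1.96  0.54  0.48 -2.04] [-0.06  0.54 -0.53  1.87  0.51  0.54 -1.97]
0.5 0 maxerr 0.1 mm 0.17 [-0.18  0.15 -0.65  2.1   0.73  0.7  -2.82] [-0.97  0.46  0.37  2.1   0.6   0.25 -2.8 ] [-0.86  0.46  0.29  2.02  0.55  0.3  -2.69]
0.5 0.25 maxerr 0.0 mm 0.06 [-0.03  0.11 -0.7   2.14  0.58  0.54 -2.49] [-0.54  0.42 -0.06  2.12  0.97  0.22 -2.82] [-0.41  0.44 -0.17  2.04  0.86  0.28 -2.66]
0.5 0.5 maxerr 8.7 mm 0.03 [ 0.08  0.09 -0.72  2.16  0.28  0.44 -1.91] [-0.23  0.43 -0.32  2.12  0.91  0.19 -2.43] [-0.09  0.47 -0.46  2.04  0.83  0.24 -2.29]
0.7 0 maxerr 77.7 mm 0.85 [-0.45  0.11 -0.4
[... 219 characters left out ...]
  1.26 -2.82] [ 0.5   1.15 -1.27  2.15  1.96  1.17 -2.82]
0.7 0.5 maxerr 110.9 mm 0.45 [ 0.07  0.03 -0.69  2.31  0.7   0.19 -2.35] [ 0.58  1.11 -1.27  2.23  2.02  0.94 -2.82] [ 0.57  1.04 -1.27  2.15  1.96  0.84 -2.82]
0.9 0 maxerr 564.0 mm 2.60 [ 0.85 -0.39 -1.27  2.52  0.34  0.19 -2.82] [ 0.39  1.85 -1.27  2.33  2.57  2.   -2.82] [ 0.43  1.7  -1.27  2.27  2.43  1.9  -2.82]
0.9 0.25 maxerr 802.9 mm 1.90 [ 0.75 -0.08 -1.27  2.44 -1.19  0.19 -0.49] [ 1.05  1.06 -1.27  2.41 -1.19  0.19 -0.  ] [ 2.81  2.02 -1.27  2.57 -1.19  0.19  2.82]
0.9 0.5 maxerr 667.0 mm 1.60 [ 1.23  0.07 -1.27  2.45 -1.19  0.19  0.82] [ 2.81  2.02 -0.79  2.57 -1.19  0.19  2.82] [ 2.81  1.92  0.12  2.57 -1.19  0.19  2.82]
```

```bash
python3 - <<'E'
from ik import *
s=sensors.observe(); q0=np.array(s['qpos']); p0=np.array(s['tcp_pos']);R0=q2R(s['tool_rot'])
print(err(q0,p0,R0).round(3)); print(R0.round(2)); print(Rt_fwd(.5,.1).round(2))
for q,_,_ in follow(q0,lerp(p0,R0,[.48,.25,.22],Rt_fwd(.5,.1),10)): print(q.round(2))
E
```

```text
[-0.    -0.001  0.001  0.001  0.001 -0.002]
[[ 0.72  0.39  0.57]
 [-0.69  0.48  0.54]
 [-0.06 -0.78  0.62]]
[[ 0.1   0.48  0.87]
 [-1.    0.05  0.09]
 [ 0.   -0.88  0.48]]
[ 0.8   0.14 -0.95  2.21 -0.75  0.43 -0.35]
[ 0.73  0.1  -0.93  2.23 -0.71  0.39 -0.51]
[ 0.65  0.06 -0.9   2.24 -0.61  0.35 -0.72]
[ 0.56  0.04 -0.88  2.25 -0.44  0.32 -0.99]
[ 0.48  0.02 -0.86  2.24 -0.21  0.31 -1.33]
[ 0.4   0.01 -0.85  2.24  0.03  0.33 -1.68]
[ 0.34  0.02 -0.86  2.22  0.25  0.38 -1.99]
[ 0.29  0.03 -0.87  2.2   0.42  0.44 -2.26]
[ 0.23  0.05 -0.89  2.18  0.54  0.52 -2.47]
[ 0.17  0.08 -0.9   2.15  0.62  0.61 -2.64]
```

```bash
cat > srch.py <<'E'
from ik import *
s=sensors.observe(); q0=np.array(s['qpos']); p0=np.array(s['tcp_pos']);R0=q2R(s['tool_rot'])
def P(p,l):
    c,s=np.cos(p[2]),np.sin(p[2]); return np.array([p[0]+c*l[0]-s*l[1],p[1]+s*l[0]+c*l[1],l[2]])
TP=[.6255,.194,-.047]
pre=P(TP,(-.115,.083,.11)); und=P(TP,(-.066,.083,.066)); end=P(TP,(-.03,.083,.08))
F=np.diag([-1,1,-1.])
for fl in (0,1):
 for th in (.3,.4,.5):
  for psi in (-.6,-.3,0,.3,.6):
   for hi in ([-.03,0,.1],[.0,-.1,.2]):
    Rm=Rt_fwd(th,psi)@(F if fl else np.eye(3)); h=pre+hi
    path=lerp(p0,R0,h,Rm,12)+lerp(h,Rm,pre,Rm,4)+lerp(pre,Rm,und,Rm,4)+lerp(und,Rm,end,Rm,4)
    o=follow(q0,path); Q=np.array([e[0] for e in o]); m=np.minimum(Q-LO,HI-Q)
    if max(e[1] for e in o)<2 and max(e[2] for e in o)<.05: print(fl,th,psi,hi,'margin %.2f j%d'%(m.min(),m.min(0).argmin()+1),o[11][0].round(2),o[-1][0].round(2))
E
python3 srch.py
```

```text
0 0.3 0 [-0.03, 0, 0.1] margin 0.05 j7 [-0.11  0.21 -0.66  1.96  0.45  0.83 -2.59] [-0.16  0.55 -0.51  1.85  0.72  0.67 -2.69]
0 0.3 0 [0.0, -0.1, 0.2] margin 0.00 j7 [ 0.42  0.08 -0.94  1.87  0.25  0.97 -2.19] [-0.09  0.57 -0.6   1.84  0.79  0.7  -2.74]
0 0.3 0.3 [-0.03, 0, 0.1] margin 0.24 j6 [-0.03  0.19 -0.68  1.99  0.34  0.75 -2.17] [-0.1   0.53 -0.52  1.87  0.61  0.58 -2.28]
0 0.3 0.3 [0.0, -0.1, 0.2] margin 0.30 j6 [ 0.47  0.05 -0.91  1.89  0.1   0.93 -1.75] [ 0.02  0.58 -0.68  1.86  0.76  0.63 -2.38]
0 0.3 0.6 [-0.03, 0, 0.1] margin 0.27 j6 [ 0.07  0.19 -0.71  2.    0.19  0.71 -1.72] [-0.03  0.54 -0.54  1.87  0.46  0.54 -1.81]
0 0.3 0.6 [0.0, -0.1, 0.2] margin 0.31 j6 [ 0.51  0.06 -0.88  1.88 -0.03  0.93 -1.33] [ 0.05  0.57 -0.66  1.87  0.58  0.57 -1.9 ]
0 0.4 0.3 [-0.03, 0, 0.1] margin 0.19 j6 [-0.02  0.14 -0.69  2.07  0.41  0.63 -2.25] [-0.12  0.5  -0.5   1.95  0.79  0.45 -2.46]
0 0.4 0.3 [0.0, -0.1, 0.2] margin 0.12 j7 [ 0.61 -0.03 -1.    1.96  0.01  0.8  -1.67] [ 0.04  0.56 -0.71  1.95  0.97  0.54 -2.59]
0 0.4 0.6 [-0.03, 0, 0.1] margin 0.12 j6 [ 0.11  0.14 -0.73  2.08  0
[... 3374 characters left out ...]
  0.92  0.35] [-0.07  0.66 -0.8   1.9   1.26  0.92 -0.34]
1 0.5 0 [-0.03, 0, 0.1] margin 0.30 j6 [ 0.08  0.2  -0.95  2.09  0.82  0.75  0.18] [-0.05  0.57 -0.7   1.98  1.27  0.66 -0.07]
1 0.5 0 [0.0, -0.1, 0.2] margin 0.08 j3 [ 0.59 -0.08 -1.06  2.02  0.24  0.73  0.93] [ 0.04  0.62 -0.83  1.98  1.33  0.73 -0.09]
1 0.5 0.3 [-0.03, 0, 0.1] margin 0.23 j3 [ 0.29  0.16 -1.04  2.13  0.66  0.55  0.66] [ 0.03  0.53 -0.69  2.02  1.23  0.45  0.28]
1 0.5 0.3 [0.0, -0.1, 0.2] margin 0.00 j3 [ 0.76 -0.14 -1.07  2.04 -0.16  0.67  1.62] [ 0.09  0.56 -0.77  2.02  1.28  0.49  0.26]
1 0.5 0.6 [-0.03, 0, 0.1] margin 0.02 j6 [ 0.57  0.2  -1.22  2.14  0.42  0.46  1.23] [ 0.13  0.53 -0.69  2.02  0.94  0.29  0.9 ]
```

```bash
cat >> ik.py <<'E'
def P(p,l):
    c,s=np.cos(p[2]),np.sin(p[2]); return np.array([p[0]+c*l[0]-s*l[1],p[1]+s*l[0]+c*l[1],l[2]])
TP=[.6255,.194,-.047]
F=np.diag([-1,1,-1.])
RG=Rt_fwd(.5,-.05)@F
pre=P(TP,(-.115,.083,.11))
E
python3 - <<'E'
from ik import *
h=pre+[-.03,0,.1]
t,rv=goto(h,RG); rows(t,rv,15)
s=sensors.observe(); p0=np.array(s['tcp_pos']);R0=q2R(s['tool_rot'])
L=lerp(p0,R0,h,RG,15); 
for (q,_,_),l in zip(follow(s['qpos'],L),L): print(l[1][:,1].round(2),q.round(2))
E
```

```text
total [-12.4    4.43   4.98] [-0.662 -2.37   0.17 ] len 14.1 ang 141.3deg rows needed 2.252816064043321 13.206093412985599
-0.8, 0.3, 0.3, -0.04, -0.16, 0.01,
-1.7, 0.6, 0.7, -0.09, -0.32, 0.02,
-2.5, 0.9, 1, -0.13, -0.47, 0.03,
-3.3, 1.2, 1.3, -0.18, -0.63, 0.05,
-4.1, 1.5, 1.7, -0.22, -0.79, 0.06,
-5, 1.8, 2, -0.26, -0.95, 0.07,
-5.8, 2.1, 2.3, -0.31, -1.11, 0.08,
-6.6, 2.4, 2.7, -0.35, -1.26, 0.09,
-7.4, 2.7, 3, -0.4, -1.42, 0.1,
-8.3, 3, 3.3, -0.44, -1.58, 0.11,
-9.1, 3.3, 3.6, -0.49, -1.74, 0.12,
-9.9, 3.5, 4, -0.53, -1.9, 0.14,
-10.7, 3.8, 4.3, -0.57, -2.05, 0.15,
-11.6, 4.1, 4.6, -0.62, -2.21, 0.16,
-12.4, 4.4, 5, -0.66, -2.37, 0.17,
[ 0.36  0.46 -0.81] [ 0.8   0.19 -0.95  2.17 -0.64  0.49 -0.21]
[ 0.34  0.44 -0.83] [ 0.75  0.18 -0.93  2.15 -0.53  0.51 -0.2 ]
[ 0.31  0.41 -0.86] [ 0.69  0.18 -0.92  2.13 -0.41  0.53 -0.18]
[ 0.3   0.37 -0.88] [ 0.64  0.18 -0.92  2.11 -0.3   0.55 -0.17]
[ 0.28  0.33 -0.9 ] [ 0.58  0.17 -0.91  2.09 -0.19  0.57 -0.15]
[ 0.28  0.29 -0.92] [ 0.52  0.17 -0.91  2.08 -0.08  0.59 -0.14]
[ 0.28  0.25 -0.93] [ 0.47  0.17 -0.9   2.06  0.03  0.61 -0.12]
[ 0.29  0.2  -0.94] [ 0.41  0.17 -0.9   2.05  0.14  0.63 -0.1 ]
[ 0.3   0.16 -0.94] [ 0.35  0.18 -0.9   2.05  0.25  0.65 -0.08]
[ 0.32  0.12 -0.94] [ 0.3   0.18 -0.91  2.05  0.36  0.67 -0.06]
[ 0.34  0.08 -0.94] [ 0.25  0.19 -0.91  2.05  0.46  0.69 -0.03]
[ 0.37  0.04 -0.93] [ 0.2   0.19 -0.92  2.05  0.56  0.72 -0.  ]
[ 0.41  0.02 -0.91] [ 0.15  0.2  -0.92  2.05  0.65  0.74  0.03]
[ 0.44 -0.01 -0.9 ] [ 0.1   0.21 -0.93  2.06  0.75  0.76  0.07]
[ 0.48 -0.02 -0.88] [ 0.06  0.21 -0.94  2.07  0.84  0.79  0.11]
```

Smooth; go (15 rows in three calls, checking between).

Call:
arm_command(
  moves=[-0.8,0.3,0.3,-0.04,-0.16,0.01,-1.7,0.6,0.7,-0.09,-0.32,0.02,-2.5,0.9,1,-0.13,-0.47,0.03,-3.3,1.2,1.3,-0.18,-0.63,0.05,-4.1,1.5,1.7,-0.22,-0.79,0.06],
)

```text
clock: 10.8
tcp_pos: [0.5147, 0.1932, 0.2076]
tool_rot: [0.81, -0.569, -0.109, -0.096]
force: [-0.3, -0.0, -0.6]
opening: 0.0006
```

```bash
python3 - <<'E'
from ik import *
s=sensors.observe();print(np.round(s['qpos'],2))
h=pre+[-.03,0,.1]
t,rv=goto(h,RG); rows(t,rv,10)
E
```

```text
[ 0.58  0.18 -0.91  2.08 -0.18  0.57 -0.14]
total [-3.11  1.92  8.67] [-0.446 -1.568  0.115] len 9.4 ang 93.7deg rows needed 1.5060956325297044 8.753109174266248
-0.3, 0.2, 0.9, -0.04, -0.16, 0.01,
-0.6, 0.4, 1.7, -0.09, -0.31, 0.02,
-0.9, 0.6, 2.6, -0.13, -0.47, 0.03,
-1.2, 0.8, 3.5, -0.18, -0.63, 0.05,
-1.6, 1, 4.3, -0.22, -0.78, 0.06,
-1.9, 1.2, 5.2, -0.27, -0.94, 0.07,
-2.2, 1.3, 6.1, -0.31, -1.1, 0.08,
-2.5, 1.5, 6.9, -0.36, -1.25, 0.09,
-2.8, 1.7, 7.8, -0.4, -1.41, 0.1,
-3.1, 1.9, 8.7, -0.45, -1.57, 0.11,
```

Call:
arm_command(
  moves=[-0.3,0.2,0.9,-0.04,-0.16,0.01,-0.6,0.4,1.7,-0.09,-0.31,0.02,-0.9,0.6,2.6,-0.13,-0.47,0.03,-1.2,0.8,3.5,-0.18,-0.63,0.05,-1.6,1,4.3,-0.22,-0.78,0.06],
)

```text
clock: 11.42
tcp_pos: [0.4994, 0.2381, 0.2084]
tool_rot: [-0.645, 0.648, 0.38, -0.139]
force: [-0.0, 0.2, 0.0]
opening: 0.0005
```

```bash
python3 - <<'E'
from ik import *
s=sensors.observe();print(np.round(s['qpos'],2))
h=pre+[-.03,0,.1]
t,rv=goto(h,RG); rows(t,rv,5)
E
```

```text
[ 0.3   0.19 -0.91  2.04  0.35  0.67 -0.05]
total [ 2.02 -0.09  4.21] [-0.228 -0.787  0.057] len 4.7 ang 47.1deg rows needed 0.7472699451149676 4.400247595190365
0.4, -0, 0.8, -0.05, -0.16, 0.01,
0.8, -0, 1.7, -0.09, -0.31, 0.02,
1.2, -0.1, 2.5, -0.14, -0.47, 0.03,
1.6, -0.1, 3.4, -0.18, -0.63, 0.05,
2, -0.1, 4.2, -0.23, -0.79, 0.06,
```

Call:
arm_command(
  moves=[0.4,0,0.8,-0.05,-0.16,0.01,0.8,0,1.7,-0.09,-0.31,0.02,1.2,-0.1,2.5,-0.14,-0.47,0.03,1.6,-0.1,3.4,-0.18,-0.63,0.05,2,-0.1,4.2,-0.23,-0.79,0.06],
)

```text
clock: 12.05
tcp_pos: [0.4845, 0.2821, 0.2101]
tool_rot: [-0.368, 0.624, 0.593, -0.353]
force: [-0.7, -0.0, -0.2]
opening: 0.0003
```

Call:
arm_command(
  moves=[0,0,0,0,0,0,0,0,0,0,0,0,0,0,0,0,0,0,0,0,0,0,0,0,0,0,0,0,0,0],
)

```text
clock: 12.68
tcp_pos: [0.4851, 0.2809, 0.2103]
tool_rot: [-0.37, 0.625, 0.591, -0.351]
force: [0.0, 0.0, 0.5]
opening: 0.0003
```

```bash
python3 - <<'E'
from ik import *
for n in ['wrist','top','scene']: cv2.imwrite(f'pics/{n}9.png',optics.capture(n)[:,:,::-1])
s=sensors.observe();print(np.round(s['qpos'],2),s['tcp_pos'])
C=cam('wrist',s)
for l in [(-.0655,.045,.077),(-.0655,.121,.077),(.068,.031,.056),(.068,.135,.056),(-.042,.023,.055),(.042,.023,.055)]: print(l,np.round(proj(C,P(TP,l)),1))
crop('pics/top9.png',110,110,130,100,6,'pics/c11.png')
crop('pics/scene9.png',120,180,160,140,5,'pics/c12.png')
E
```

```text
[ 0.06  0.21 -0.94  2.08  0.84  0.79  0.11] [0.48497379 0.28103947 0.21026086]
(-0.0655, 0.045, 0.077) [249.3 202.4]
(-0.0655, 0.121, 0.077) [320.9 202.2]
(0.068, 0.031, 0.056) [247.6 264.2]
(0.068, 0.135, 0.056) [322.3 264. ]
(-0.042, 0.023, 0.055) [233.4 205.1]
(0.042, 0.023, 0.055) [240.2 251.6]
```

View pics/wrist9.png

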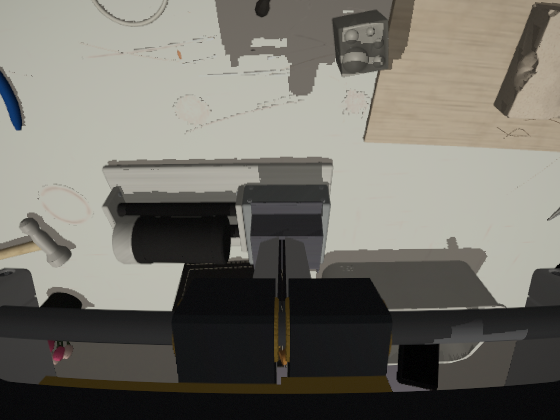

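View pics/c11.png

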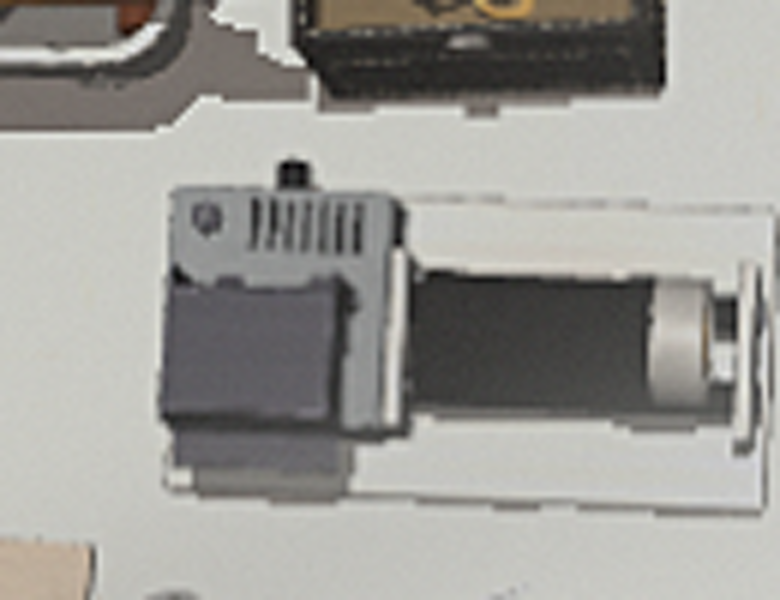

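View pics/c12.png

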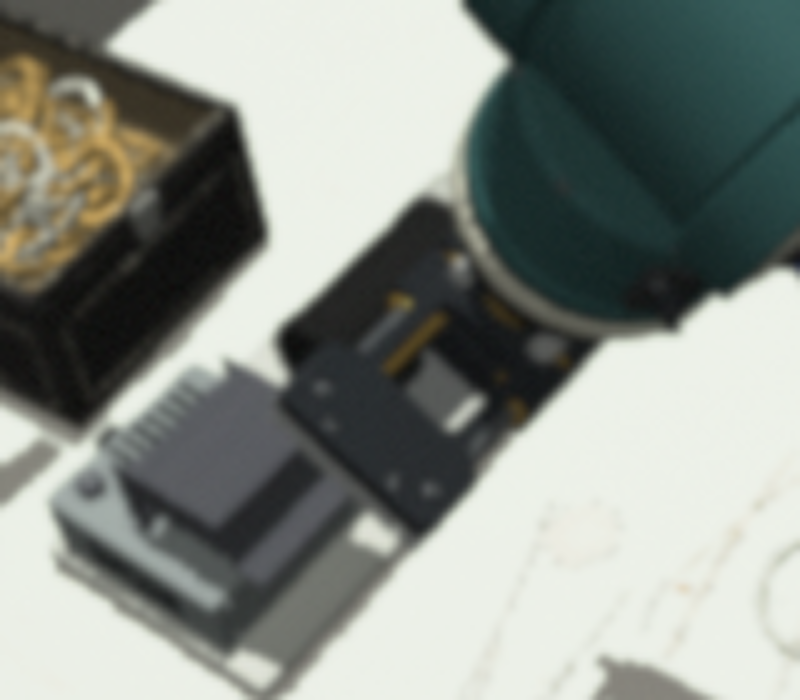

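```bash
python3 - <<'E'
from ik import *
crop('pics/wrist9.png',220,150,130,110,6,'pics/c13.png')
E
```

```text
(no output)
```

View pics/c13.png

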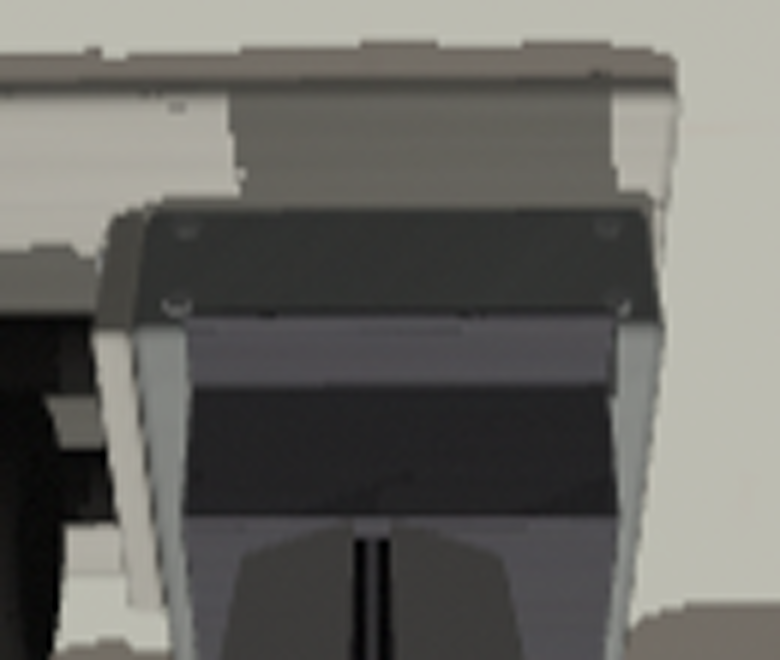

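```bash
cat >> ik.py <<'E'
def W(x,z,y=.0845): return P(TP,(x-.024,y,z))
E
python3 - <<'E'
from ik import *
s=sensors.observe(); p0=np.array(s['tcp_pos']); R0=q2R(s['tool_rot'])
print(R0.round(2))
w=[W(-.069,.056),W(-.040,.056),W(-.038,.084),W(-.025,.084),W(-.004,.083)]
for a in w:
    t,rv=goto(a,RG)
o=follow(s['qpos'],[(a,RG) for a in lerp(p0,RG,w[0],RG,4)[0:0]]+sum([lerp(a,RG,b,RG,3) for a,b in zip([p0]+w,w)],[]))
for e in o[2::3]: print(e[0].round(2),round(e[1],2))
E
```

```text
[[ 0.05  0.48 -0.88]
 [ 1.   -0.03  0.05]
 [-0.   -0.88 -0.48]]
total [ 0.48 16.    2.87] [-0.    -0.003 -0.003] len 16.3 ang 0.3deg rows needed 2.6027371967091826 0.026462607367116878
total [ 0.5  17.39  0.33] [-0.    -0.003 -0.003] len 17.4 ang 0.3deg rows needed 2.7845323765995658 0.026462607367116878
total [ 0.5  15.03 -1.19] [-0.    -0.003 -0.003] len 15.1 ang 0.3deg rows needed 2.413763938947069 0.026462607367116878
total [ 0.51 15.65 -2.33] [-0.    -0.003 -0.003] len 15.8 ang 0.3deg rows needed 2.5334515203397805 0.026462607367116878
total [ 0.52 16.75 -4.12] [-0.    -0.003 -0.003] len 17.3 ang 0.3deg rows needed 2.760899149025496 0.026462607367116878
[-0.14  0.55 -0.7   2.09  1.36  0.69 -0.32] 0.0
[-0.12  0.58 -0.68  2.04  1.34  0.68 -0.26] 0.0
[-0.09  0.53 -0.72  2.03  1.26  0.7  -0.17] 0.0
[-0.08  0.55 -0.72  2.    1.25  0.7  -0.14] 0.0
[-0.07  0.57 -0.71  1.96  1.25  0.7  -0.1 ] 0.0
```

Call:
arm_command(
  moves=[0.2,4,2.9,0,0,0,0.4,9,2.9,0,0,0,0.5,13,2.9,0,0,0,0.5,16,2.9,0,0,0,0.5,16,2.9,0,0,0],
)

```text
clock: 13.45
tcp_pos: [0.5358, 0.2825, 0.0541]
tool_rot: [-0.371, 0.625, 0.59, -0.352]
force: [-0.9, 1.3, 0.7]
opening: 0.0004
```

```bash
python3 - <<'E'
from ik import *
for n in ['wrist','scene','top']: cv2.imwrite(f'pics/{n}10.png',optics.capture(n)[:,:,::-1])
s=sensors.observe(); print(s['tcp_pos'],s['force'],np.round(s['qpos'],2))
for a in [W(-.040,.056),W(-.038,.084),W(-.025,.084),W(-.004,.083)]: goto(a,RG)
crop('pics/wrist10.png',210,130,150,140,5,'pics/c14.png')
E
```

```text
[0.53609389 0.28361349 0.05707813] [ 0.42699242  0.52362372 -0.685627  ] [-0.13  0.55 -0.71  2.09  1.36  0.7  -0.32]
total [-0.06  1.51 -2.54] [ 0.    -0.003 -0.003] len 3.0 ang 0.2deg rows needed 0.47277686832840937 0.021722519410169873
total [-0.06 -0.85 -4.06] [ 0.    -0.003 -0.003] len 4.1 ang 0.2deg rows needed 0.6633369556155223 0.021722519410169873
total [-0.05 -0.23 -5.2 ] [ 0.    -0.003 -0.003] len 5.2 ang 0.2deg rows needed 0.8325031206972524 0.021722519410169873
total [-0.04  0.87 -6.99] [ 0.    -0.003 -0.003] len 7.0 ang 0.2deg rows needed 1.127423303681162 0.021722519410169873
```

View pics/c14.png

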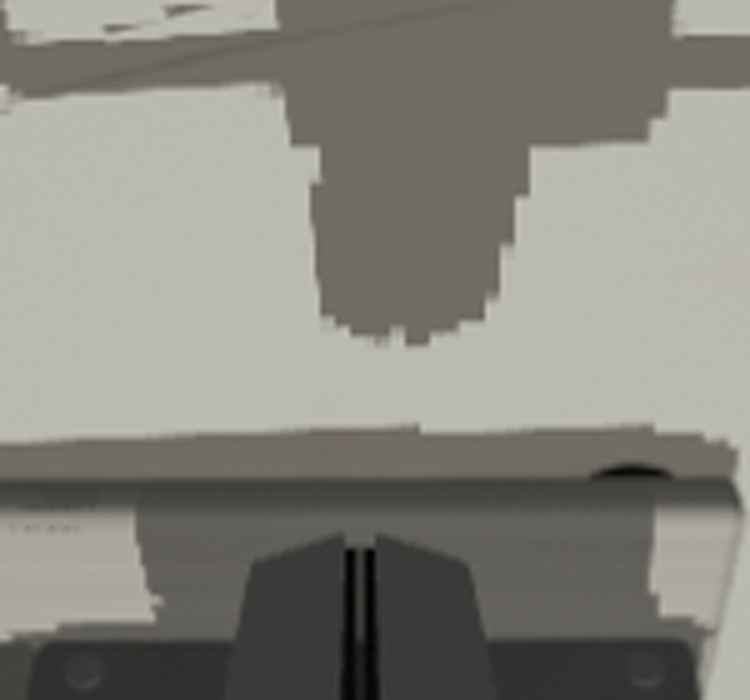

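View pics/scene10.png

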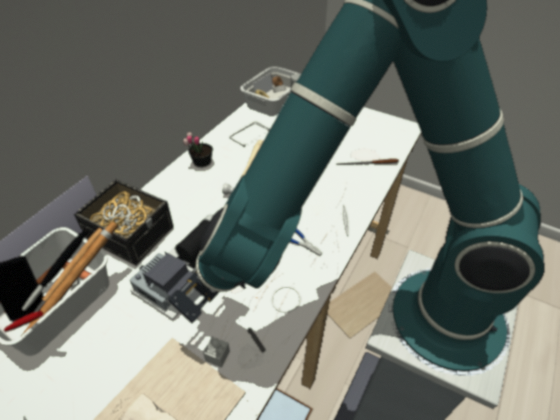

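Call:
arm_command(
  moves=[0,0.8,-1.3,0,0,0,-0.1,1.5,-2.5,0,0,0,-0.1,1.5,-2.5,0,0,0,-0.1,0.7,-3,0,0,0,-0.1,0.3,-3.3,0,0,0],
)

```text
clock: 14.22
tcp_pos: [0.5667, 0.2806, 0.07]
tool_rot: [-0.37, 0.625, 0.591, -0.351]
force: [-0.2, -0.1, -2.0]
opening: 0.0005
```

```bash
python3 - <<'E'
from ik import *
for n in ['top','scene','wrist']: cv2.imwrite(f'pics/{n}11.png',optics.capture(n)[:,:,::-1])
s=sensors.observe(); print(s['tcp_pos'],s['force'],np.round(s['qpos'],2))
for a in [W(-.038,.084),W(-.025,.084),W(-.004,.083)]: goto(a,RG)
crop('pics/top11.png',110,110,130,100,6,'pics/c15.png')
crop('pics/scene11.png',120,230,100,100,6,'pics/c16.png')
E
```

```text
[0.56670019 0.28052482 0.06958514] [-1.63692398  1.06522225 -0.9712716 ] [-0.1   0.56 -0.72  2.03  1.31  0.7  -0.22]
total [ 0.08 -1.23 -0.76] [ 0.    -0.003 -0.003] len 1.4 ang 0.3deg rows needed 0.2313771889733372 0.024618917439881285
total [ 0.09 -0.6  -1.9 ] [ 0.    -0.003 -0.003] len 2.0 ang 0.3deg rows needed 0.3195692363777858 0.024618917439881285
total [ 0.11  0.49 -3.7 ] [ 0.    -0.003 -0.003] len 3.7 ang 0.3deg rows needed 0.5968870595050761 0.024618917439881285
```

View pics/c15.png

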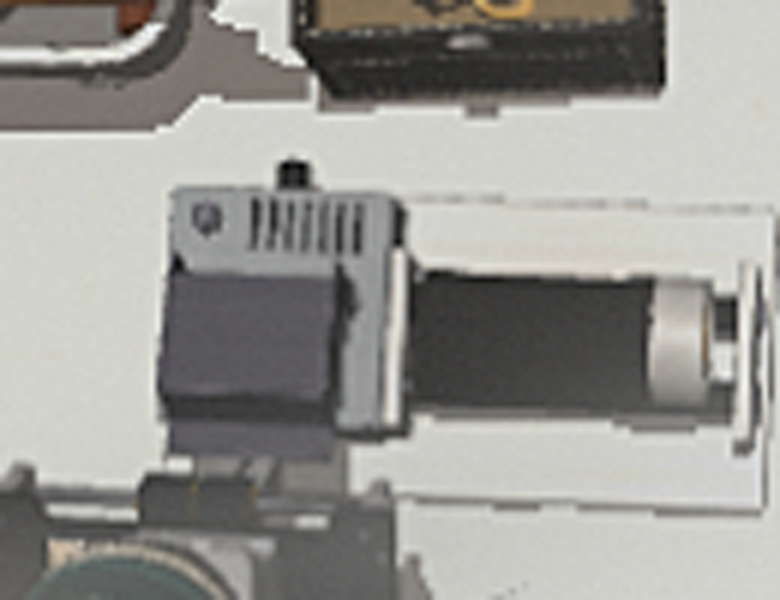

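View pics/c16.png

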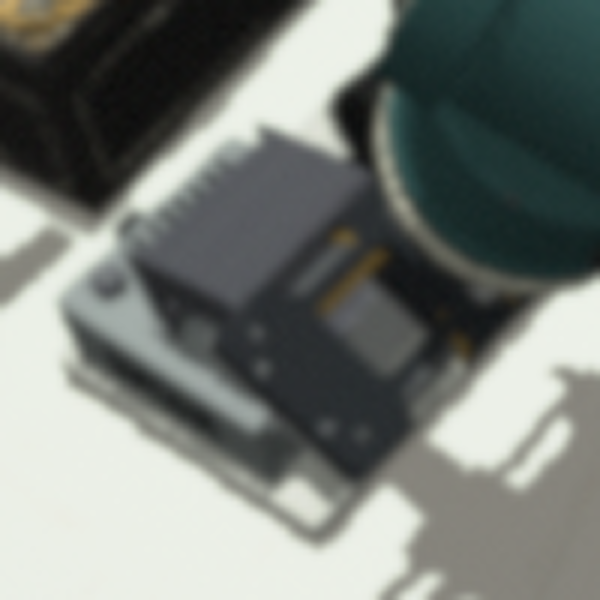

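Call:
arm_command(
  moves=[0,-0.4,-0.3,0,0,0,0,-0.8,-0.5,0,0,0,0,-1.2,-0.8,0,0,0,0,-1.1,-1.1,0,0,0,0,-0.9,-1.4,0,0,0],
)

```text
clock: 15.0
tcp_pos: [0.5745, 0.2803, 0.0838]
tool_rot: [-0.37, 0.624, 0.591, -0.351]
force: [-5.1, -0.1, 1.0]
opening: 0.0005
```

```bash
python3 - <<'E'
from ik import *
for n in ['top','scene']: cv2.imwrite(f'pics/{n}12.png',optics.capture(n)[:,:,::-1])
s=sensors.observe(); print(s['tcp_pos'],s['force'],np.round(s['qpos'],2))
for a in [W(-.025,.084),W(-.004,.083),W(0,.083)]: goto(a,RG)
crop('pics/top12.png',110,110,130,100,6,'pics/c17.png')
crop('pics/scene12.png',120,230,100,100,6,'pics/c18.png')
E
```

```text
[0.57472655 0.2802049  0.08370809] [-1.9925327   1.16343965 -0.32657432] [-0.08  0.55 -0.73  2.01  1.26  0.71 -0.16]
total [ 0.08  0.25 -0.52] [-0.001 -0.003 -0.003] len 0.6 ang 0.3deg rows needed 0.0932283268234382 0.024214706959682794
total [ 0.1   1.34 -2.32] [-0.001 -0.003 -0.003] len 2.7 ang 0.3deg rows needed 0.42860983350455206 0.024214706959682794
total [ 0.1   1.54 -2.67] [-0.001 -0.003 -0.003] len 3.1 ang 0.3deg rows needed 0.49256701139089154 0.024214706959682794
```

View pics/c17.png

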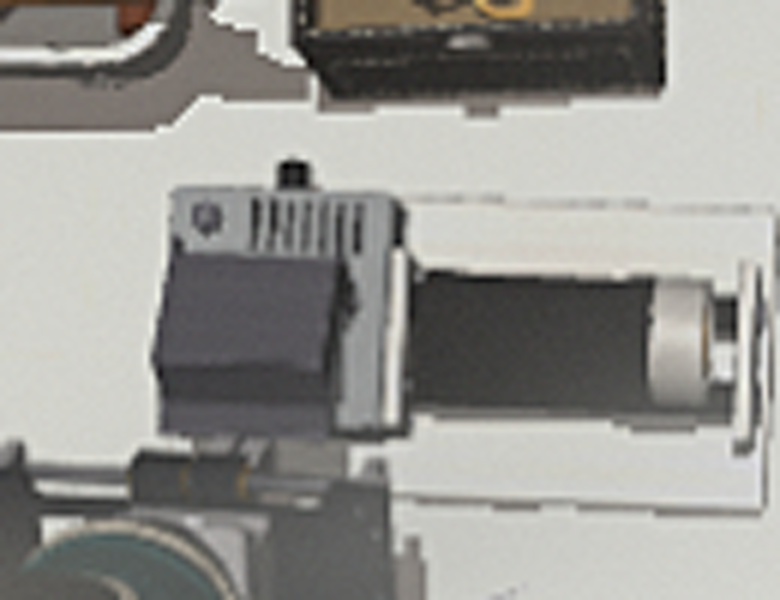

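View pics/c18.png

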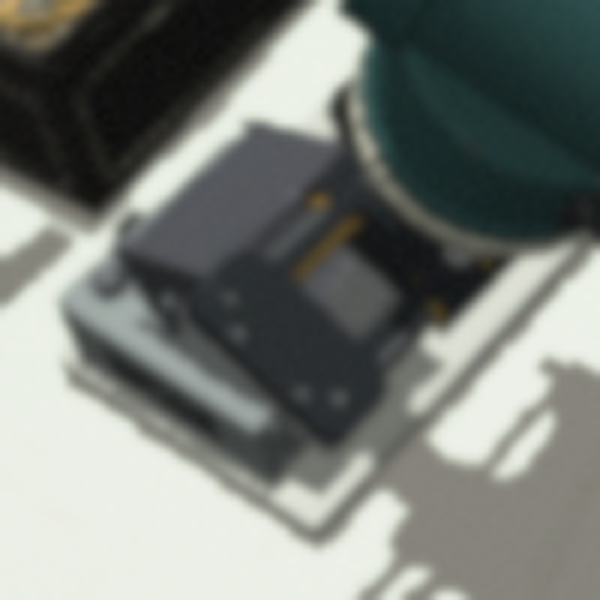

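Call:
arm_command(
  moves=[0,0.3,-0.6,0,0,0,0,0.6,-1.1,0,0,0,0.1,1,-1.7,0,0,0,0.1,1.3,-2.3,0,0,0,0.1,1.4,-2.5,0,0,0],
)

```text
clock: 15.72
tcp_pos: [0.6036, 0.2794, 0.0834]
tool_rot: [-0.37, 0.625, 0.591, -0.351]
force: [-4.6, -1.0, 1.2]
opening: 0.0004
```

```bash
python3 - <<'E'
from ik import *
for n in ['top','scene']: cv2.imwrite(f'pics/{n}13.png',optics.capture(n)[:,:,::-1])
s=sensors.observe(); print(s['tcp_pos'],s['force'],np.round(s['qpos'],2))
for a in [W(-.004,.083),W(0,.083),W(-.038,.084)]: goto(a,RG)
crop('pics/top13.png',110,110,130,100,6,'pics/c19.png')
crop('pics/scene13.png',120,230,100,100,6,'pics/c20.png')
E
```

```text
[0.60340864 0.27935805 0.08334373] [-2.49298604  0.75690309 -1.89721346] [-0.06  0.58 -0.72  1.96  1.25  0.71 -0.1 ]
total [ 0.03 -0.06  0.19] [-0.    -0.003 -0.004] len 0.2 ang 0.3deg rows needed 0.03155698065592225 0.026473271152445445
total [ 0.03  0.13 -0.17] [-0.    -0.003 -0.004] len 0.2 ang 0.3deg rows needed 0.03397329606992033 0.026473271152445445
total [-0.   -1.78  3.12] [-0.    -0.003 -0.004] len 3.6 ang 0.3deg rows needed 0.5748755914424709 0.026473271152445445
```

View pics/c19.png

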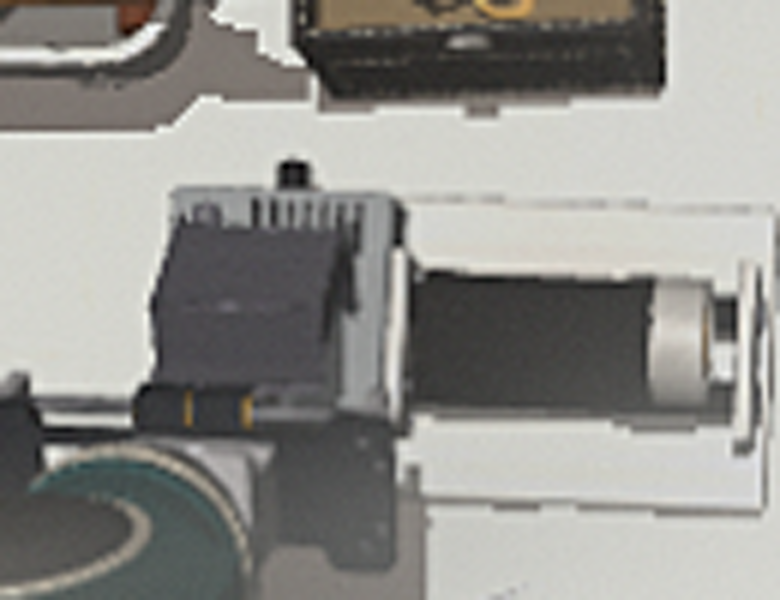

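View pics/c20.png

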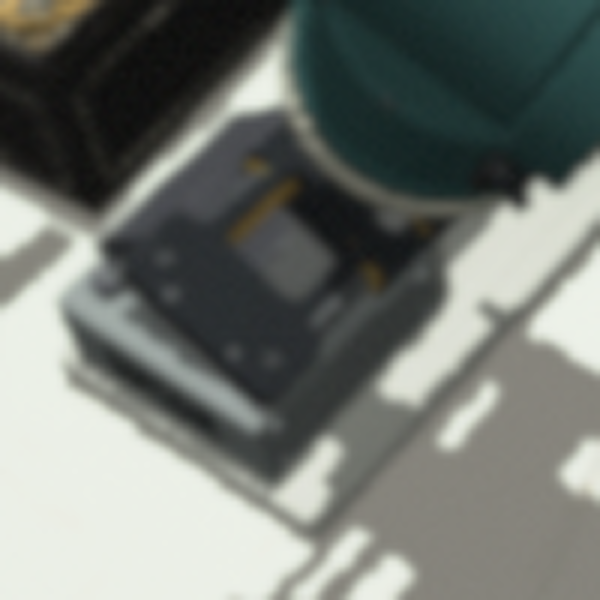

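Call:
arm_command(
  moves=[0,0.1,-0.1,0,0,0,0,0.2,-0.3,0,0,0,0,0.2,-0.3,0,0,0,0,0.2,-0.3,0,0,0,0,0.2,-0.3,0,0,0],
)

```text
clock: 16.45
tcp_pos: [0.6052, 0.2797, 0.0826]
tool_rot: [-0.37, 0.624, 0.591, -0.352]
force: [-17.9, -1.9, 7.8]
opening: 0.0005
```

```bash
python3 - <<'E'
from ik import *
cv2.imwrite('pics/wrist14.png',optics.capture('wrist')[:,:,::-1])
crop('pics/wrist14.png',200,180,180,150,4,'pics/c21.png')
C=cam('wrist')
for n,l in [('tip off',(-.024-.0134,.083,.094)),('tip on',(-.024+.0134,.083,.094)),('pivot',(-.024,.083,.058))]: print(n,proj(C,P(TP,l)))
E
```

```text
tip off (np.float64(278.7649167396297), np.float64(252.29506642237294))
tip on (np.float64(279.28514382461236), np.float64(281.1667735952815))
pivot (np.float64(279.5104189596059), np.float64(222.61683508075419))
```

View pics/c21.png

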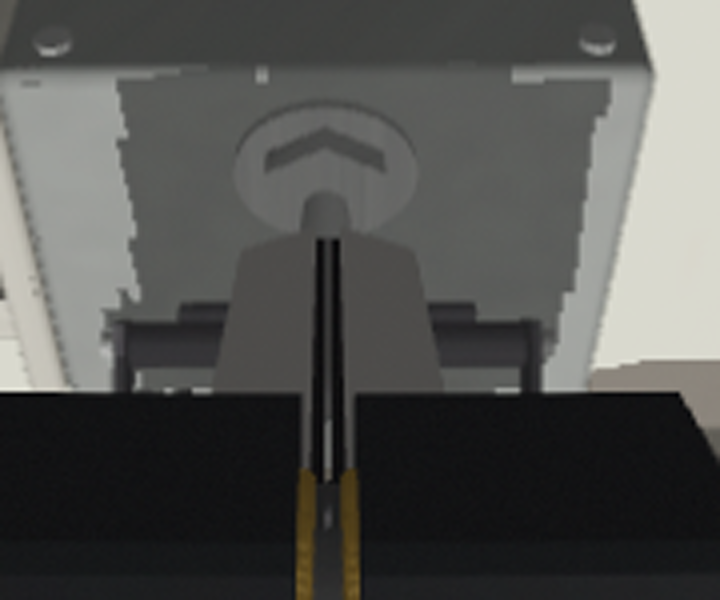

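Call:
arm_command(
  moves=[0,-0.4,0.6,0,0,0,0,-0.7,1.2,0,0,0,0,-1.1,1.9,0,0,0,0,-1.4,2.4,0,0,0,0,-1.4,2.4,0,0,0],
)

```text
clock: 17.12
tcp_pos: [0.5787, 0.281, 0.084]
tool_rot: [-0.37, 0.625, 0.591, -0.352]
force: [-4.0, -0.1, 1.2]
opening: 0.0003
```

```bash
python3 - <<'E'
from ik import *
s=sensors.observe(); print(s['tcp_pos'],s['force'])
cv2.imwrite('pics/wrist15.png',optics.capture('wrist')[:,:,::-1])
crop('pics/wrist15.png',200,160,180,150,4,'pics/c22.png')
C=cam('wrist')
for n,l in [('tip off',(-.024-.0134,.083,.094)),('tip on',(-.024+.0134,.083,.094)),('pivot',(-.024,.083,.058))]: print(n,proj(C,P(TP,l)))
E
```

```text
[0.57867737 0.28095216 0.08396457] [-3.97130979 -0.0610887   1.19451648]
tip off (np.float64(279.25107695180617), np.float64(278.79011601543914))
tip on (np.float64(279.7114808796075), np.float64(302.55087315034615))
pivot (np.float64(279.84312051697117), np.float64(247.48105622238396))
```

View pics/c22.png

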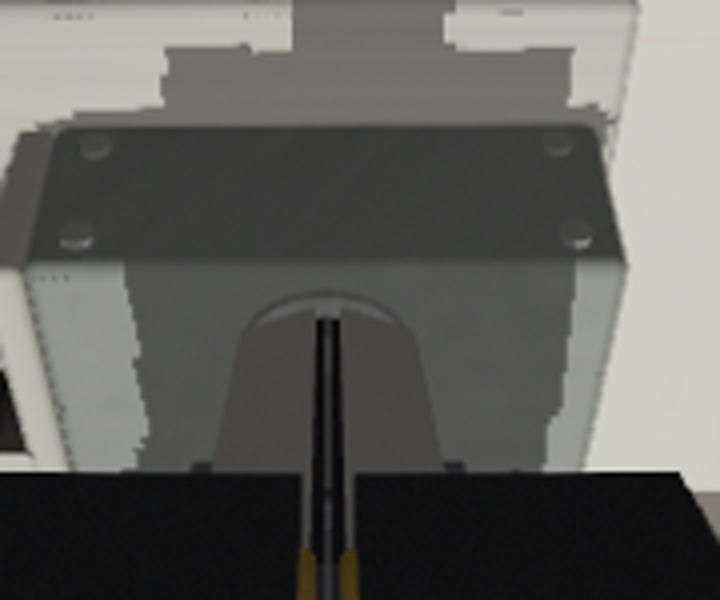

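Call:
arm_command(
  moves=[0.5,0,0,0,0,0,1,0,0,0,0,0,1.5,0,0,0,0,0,1.6,0,0,0,0,0,1.6,0,0,0,0,0],
)

```text
clock: 17.8
tcp_pos: [0.5799, 0.2971, 0.0838]
tool_rot: [-0.37, 0.624, 0.591, -0.351]
force: [-0.6, 0.7, -1.1]
opening: 0.0007
```

```bash
python3 - <<'E'
from ik import *
s=sensors.observe(); print(s['tcp_pos'],s['force'])
cv2.imwrite('pics/wrist16.png',optics.capture('wrist')[:,:,::-1])
crop('pics/wrist16.png',180,180,180,130,4,'pics/c23.png')
C=cam('wrist')
for n,l in [('tip off',(-.024-.0134,.083,.094)),('tip on',(-.024+.0134,.083,.094)),('pivot',(-.024,.083,.058))]: print(n,proj(C,P(TP,l)))
E
```

```text
[0.57994221 0.29710992 0.08380742] [-0.6281823   0.7377062  -1.10809372]
tip off (np.float64(252.29785281752783), np.float64(278.56527502553416))
tip on (np.float64(255.15768187794396), np.float64(302.35802361190804))
pivot (np.float64(257.0068518935785), np.float64(247.2822648651824))
```

View pics/c23.png

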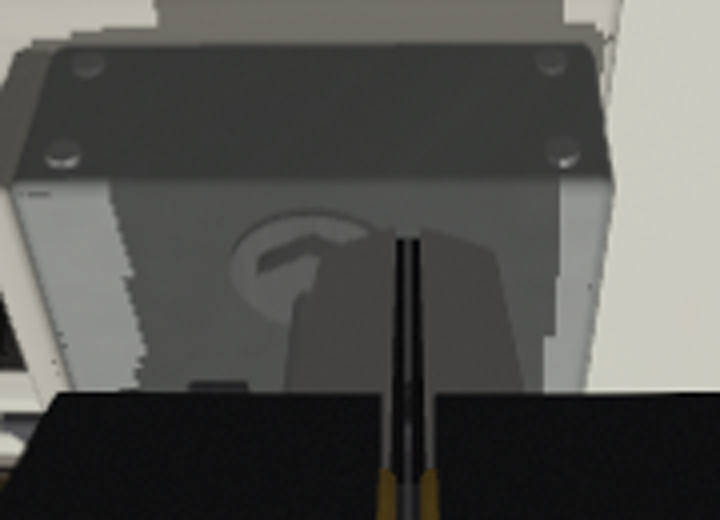

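Call:
arm_command(
  moves=[0,-0.5,0.9,0,0,0,0,-1,1.8,0,0,0,0,-1.7,3,0,0,0,0,-2.4,4.4,0,0,0,0,-3.4,6,0,0,0],
)

```text
clock: 18.48
tcp_pos: [0.5099, 0.3005, 0.085]
tool_rot: [-0.37, 0.625, 0.591, -0.351]
force: [-0.4, 0.0, -0.5]
opening: 0.0005
```

Call:
arm_command(
  moves=[0,-3,1,0,0,0,0,-7,1,0,0,0,0,-11,1,0,0,0,0,-13,1,0,0,0,0,-13,1,0,0,0],
)

```text
clock: 19.1
tcp_pos: [0.4397, 0.3049, 0.1955]
tool_rot: [-0.369, 0.625, 0.592, -0.351]
force: [0.8, 0.2, -0.4]
opening: 0.0003
```

```bash
python3 - <<'E'
from ik import *
s=sensors.observe(); print(s['tcp_pos'],s['force'])
for n in ['wrist','top','scene']: cv2.imwrite(f'pics/{n}17.png',optics.capture(n)[:,:,::-1])
a=cv2.resize(cv2.imread('pics/top17.png')[110:210,110:240],None,fx=6,fy=6,interpolation=2)
cv2.imwrite('pics/c24.png',a)
crop('pics/scene17.png',120,180,130,130,4,'pics/c25.png')
E
```

```text
[0.43970095 0.30488352 0.19554117] [ 0.76763396  0.23337057 -0.40730149]
```

View pics/c24.png

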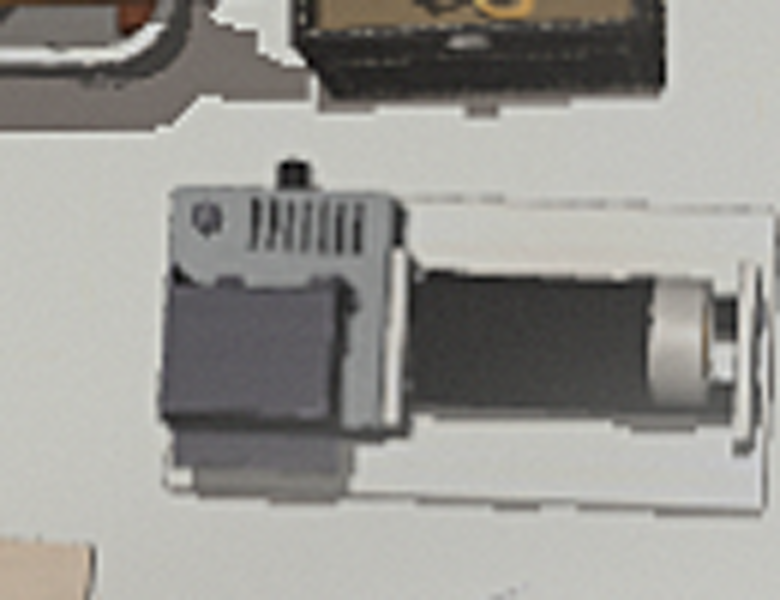

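View pics/wrist17.png

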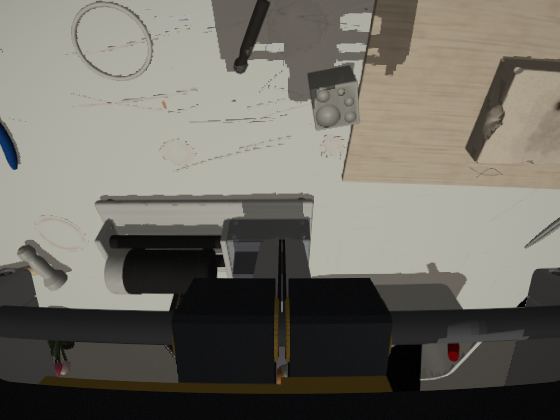

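View pics/top17.png

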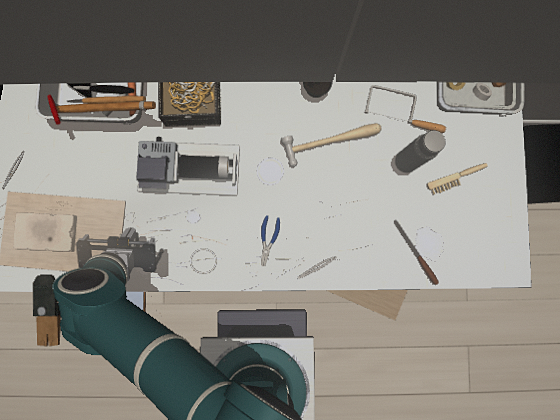

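View pics/c25.png

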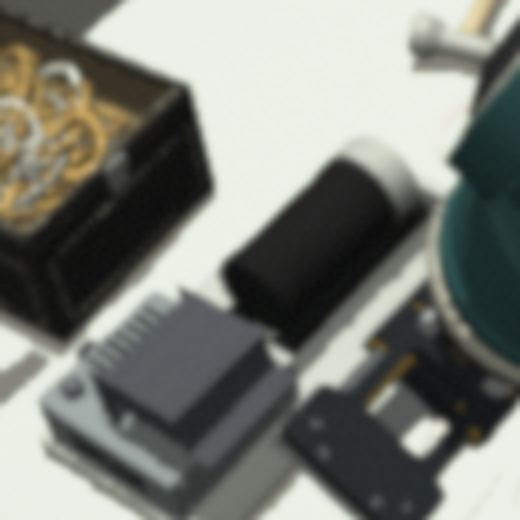

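```bash
python3 - <<'E'
from rig import robot,sensors
print(sensors.observe()['clock'],robot.sign_off())
E
```

```text
the job is handed in; nothing more can be done
19.25 None
```

The barrel is lying on its side on the two rollers between the end plates, the toggle is over at on, and the guard has dropped shut. I handed the job in at about 19 s of the 59 s allowed.

- **Barrel:** I gripped it at mid-height, turned it over, lowered it until the wrist felt it seat on both rollers (about 35–40 N), eased off and let go. The final top picture shows it central between the end plates, with the lid end to the right.
- **Toggle:** I lifted the guard lip from below with closed fingers and pushed the bat away from the robot. The fingers went past the bat's middle point and met about 18 N where the on stop should be. Pictures taken with the guard raised agree with on, but the fingers hid part of the bat, so I never saw its tip clear of them.
- **Guard:** It looks the same as before the job in the final top picture, so I take it as shut.
- **Other things:** The pliers, flask and file look unmoved in the last top picture. The doming block was hidden by the arm there, but the wrist picture shows it in place. The arm was clear of everything when I handed in.
- **Disagreement:** The camera-based estimates of the tumbler's position differed by a few mm (x 0.619 to 0.626 m for the bed). I settled it by feeling for the rollers when placing the barrel.

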